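# Clamp the tooling bracket in the bench screw clamp

### The job

Lay the aluminium angle bracket's long leg flat on the bed of the bench clamp, upright leg outside at the front, with its free end right up against the back stop and its side along the side fence. Then wind the clamp's T-bar clockwise until the pad meets the leg and snug it by feel, so that the bracket is firmly held but the screw is not forced. Let go, and leave the pepper, the parts tray and the wrench where they are.

Things in the scene. Friction and masses are not known exactly. Their poses are not given: they have to be found in the camera images.
- clamp: Bench C-frame screw clamp, fixed. Origin: on the table under the screw's axis; z up, open side -x. Steel bed x -110..110, y -55..55, its top at z 15 mm; bolt heads 6 high at x +-98, y +-43. Column x 62..106, 44 wide. Upper arm 40 wide, z 64..98, from the column to a 48 mm round boss (z 64..104) on the axis. Bracket located as asked: its origin at (-50, 0, 15) mm here, axes parallel.
- back_stop (a point): Foot of the back stop's face, on the bed (15 mm above the table), on the clamp's centre line, 40 mm behind the screw's axis; axes as the clamp's. The stop is a bar 14 high with its flat face to -x, reaching from y = -30 to +37.
- side_fence (a point): Foot of the side fence's inner face, on the bed, at the middle of its length, 23 mm to the +y side of the screw's axis; axes as the clamp's. The fence is 12 high and 70 long in x, from the back stop to 30 mm in front of the screw's axis; only this side has a fence, the other is open.
- bracket: Loose aluminium angle bracket, about 0.27 kg. Origin: underside of the long leg, half way along it; x along the leg to its free end, z up. Long leg 180 (x -90..90) by 46 (y) by 10 thick; upright leg at x -90..-80, 46 wide, top 50 above the underside. It lies on its long leg, upright leg up; it can be held by the upright leg across the 46 mm width.
- upright (a point): Middle of the bracket's upright leg, on its centre line, 35 mm above the underside; axes as the bracket's. The leg is 10 thick (x), 46 wide (y), and runs 15 mm higher than this point.
- pad: Round swivel pad under the screw, 32 mm across, with a black rubber face 30 across; rises and sinks with the screw, does not turn. Origin on the screw's axis, 13 mm above the rubber face.
- pad_face (a point): Centre of the pad's rubber face. It starts 7 to 12 mm above where the top of the long leg will be (25 mm above the table). Pressed, the pad gives 1 to 3 mm.
- bar_mid (a point): Middle of the T-bar, on the screw's axis; turns with the bar, which lies along this frame's y. Steel rod 10 mm thick, 140 over its 16 mm ball ends (free from 15 to 54 mm radius on each half), horizontal, in a 25 mm hub 26 high; the halves are alike. 135 to 155 mm above the table; 28 mm or more clear beneath it above the frame, nothing above.
- screw (a joint): Turning of the T-bar, rad: grows clockwise seen from above; lowers bar and pad 6 mm a turn. At 0 the pad's face is 45 mm above the table and the bar along the clamp's y. Starts at 8.2..13.2; meets the located leg at about 20.9. It drags at 0.20 N m (4 N at 50 mm radius); past contact this grows 0.06 a rad. Snug: 0.27 to 0.37 N m, 1 to 3 rad past contact; over 0.43 is forced. It holds when let go.
- pepper: Bystander: red bell pepper, 85 across and 92 high, standing on the table. Origin at its underside.
- parts_tray: Bystander: grey open tray 110 by 160 by 40 high with suction cups and nuts. Origin at its underside.
- wrench: Bystander: open-ended wrench 190 long lying on the table.
Mind the look-alikes: they are no part of the job. Several things look just like the bracket: the one meant starts farthest from the robot's base.

How it is judged:
By the outcome, as a careful person would: the job done as asked, in the order asked, and still so for the second after the job is handed in, with the robot touching nothing.
It also fails if it takes over 67 s, if anything falls off the work surface, if the arm or the gripper's body presses on something with over 40 N, if the wrist force passes 120 N, or if a joint passes its speed limit or range.

### The arm

A 6-joint arm with a two-finger parallel gripper is mounted at the origin on the work surface. World frame = base frame: x ahead of the robot, y to its left, z up, the work surface at z = 0. Lengths are in m, angles in rad, forces in N, time in s.
With the tool pointing down it reaches from about 0.375 to 0.9 m from the base axis. Payload 3.1 kg.
Tool frame: the origin (TCP) lies midway between the tips of the shut fingers; the grasp point (between the pads) lies 19 mm behind it (manip.hold_point_z is the distance from the TCP to the grasp point, in m); x points along the fingers, y is the direction in which the jaws open and shut, and the axes are right-handed (so a half turn about x gives the same grasp; the last joint's range is limited). The gripper opens to 85 mm and grips with 20 to 120 N. Pads are 22 mm wide; open, the fingers measure 114 mm over their backs; the gripper's body (76 mm by 85 mm) begins 54 mm behind the grasp point. The pads swing forward as they close: fully open they stand 13 mm farther back than shut.
Start: joints at [1.111, 0.527, 1.433, -0, 1.181, -0.178], TCP at [0.173, 0.601, 0.231] pointing down, gripper open.
Joint ranges: [-3.08, 3.08], [-0.75, 2.2], [0.22, 2.44], [-1.43, 4.57], [0, 2.65], [-2.85, 2.85]. Speed limits (rad/s): [2.79, 2.79, 3.14, 3.14, 3.14, 3.14].

### API

Orientations are given as a unit quaternion [x, y, z, w].
In Python, from station import manip, snapshot gives the robot as it stands.
- The arm moves only by the tool play_rows, never from a script. Its argument "series" is a list of rows, each a list of 4 numbers: the shift along the tool's x, y, z in m, then the turn about the tool's x in degrees. In form: [[tx, ty, tz, spin], ...]. A call has 1 to 20 rows; each row is the pose to reach, as a shift and turn from the pose measured when the call began, along the tool's axes at that moment; what a row does not reach only later rows make up. A row lasts 1/10 s, in which the tool goes at most 50 mm and 8.59 degrees, less where a joint would pass 70% of its speed; a pose out of reach is approached as far as the arm can. A call with a gripper value outside its range is refused whole. "claw" is the opening in per cent of the stroke, from 0 (shut) to 100 (fully open), set as the call begins (left out, the last holds). The fingers move at their own pace and stop on an object; "force" is the grip in N (left out, the last holds). Time passes only in rows, so rows that repeat a pose let the fingers close. It gives the time, the measured TCP pose, the force and the opening at its end, in the units of the state.
- manip.sense(): the state, without advancing time (a new reading comes with each control period).
- snapshot(name): name is "scene" or "top"; returns a dict with "image" (400x640x3 uint8, blue, green, red), "depth" (400x640 float32, m along the optical axis (not along the pixel's ray), 0 where there is no reading), "fov_y" (degrees; the focal length in pixels is half the picture's height over the tangent of half this angle, whatever the lens; pixels are square), "cx", "cy" (the principal point, pixels), "R" (3x3) and "t" (3): a world point X has camera coordinates R X + t. Camera axes: x right, y down, z forward; pixel columns grow to the right and rows downward; lengths in m; the calibration is good to about 2 mm. A picture is of the moment at which its call begins.
- manip.sign_off(): hands the job in, once; it reports no verdict.
The state is a dict: "t": time; "q": joint angles; "qd": joint speeds; "tau": joint torques, N m; "tcp_pos": TCP position; "tool_rot": TCP orientation; "force": force on the tool from outside, world axes, zero at the start; "ft_torque": the same for the moment, N m; "finger_gap": opening from 0.0 (shut) to 1.0 (fully open).
Only numpy, scipy, OpenCV 4.12 (cv2) and the standard library are available. Lean on these libraries where they do the work, as an engineer would, in place of code of your own. Each camera call takes 0.05 s, during which the arm holds its last target.

## Working session

There is one attempt and no reset: what is moved stays moved. The work goes in short steps, Python scripts to look and compute and a tool call to move; the robot and the scene stay as the last step left them, time stands still between calls to the robot, and variables do not carry over. Pictures are saved under pics/ and viewed, and the job is handed in when it is done.

Besides the shell and the picture viewer there is one more tool, called after ">>>" as a command line: name --pt "numbers of a row" for each row, then --argument value for the rest. play_rows: Moves the arm, as the interface text tells. Its arguments: {"type":"object","properties":{"series":{"type":"array","items":{"type":"array","items":{"type":"number"}}},"claw":{"type":"number"},"force":{"type":"number"}},"required":["series"]}

```bash
ls; mkdir -p pics
python3 - <<'E'
from station import manip, snapshot
import cv2,numpy as np
print(manip.sense())
for n in("scene","top"):
    s=snapshot(n); cv2.imwrite(f"pics/{n}0.png",s["image"]); np.savez(f"pics/{n}0.npz",**s)
    print(n,s["fov_y"],s["cx"],s["cy"],s["R"],s["t"])
E
```

```text
pics
{'t': 0.0, 'q': array([ 1.11150822e+00,  5.28449098e-01,  1.43388606e+00, -7.36185052e-06,
        1.18140806e+00, -1.78482787e-01]), 'qd': array([-1.27851242e-03, -1.54649064e-03,  8.73568469e-05, -1.14255851e-03,
       -2.04092648e-03, -9.24607935e-04]), 'tau': array([ 2.10742459e-03, -4.42339754e+01, -1.78032660e+01, -2.06795681e-05,
        8.32743739e-03,  2.51570391e-06]), 'tcp_pos': array([0.17284974, 0.59988485, 0.23034928]), 'tool_rot': array([ 0.09823001,  0.70038448, -0.09967553,  0.69991231]), 'force': array([-0.92556449,  0.71542441, -0.22826687]), 'ft_torque': array([-0.02374119, -0.04372123,  0.04486203]), 'finger_gap': 1.0007970743264052}
scene 46.89989401582574 319.1368450910558 198.39189411245383 [[ 0.12517376  0.99208013 -0.01041816]
 [ 0.53265047 -0.07605781 -0.84291084]
 [-0.83702748  0.09996108 -0.53795239]] [-0.08273925 -0.18043945  2.01413642]
top 45.69241687056933 311.3052119727092 200.32624636967597 [[ 0.01938483 -0.99980695 -0.00320881]
 [-0.99314409 -0.0188854  -0.11536101]
 [ 0.11527814  0.00542306 -0.99331845]] [-0.01680101  0.49417063  1.5831031 ]
```

View pics/scene0.png

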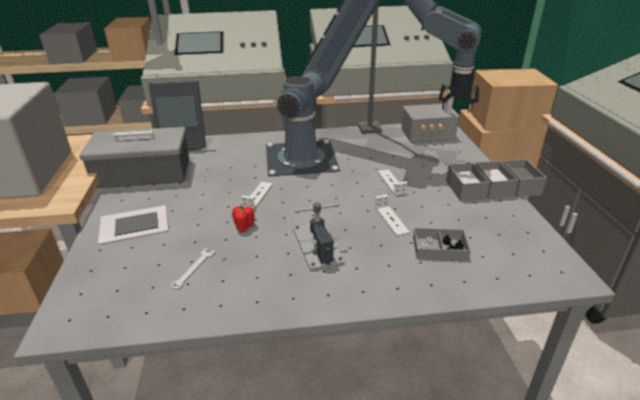

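View pics/top0.png

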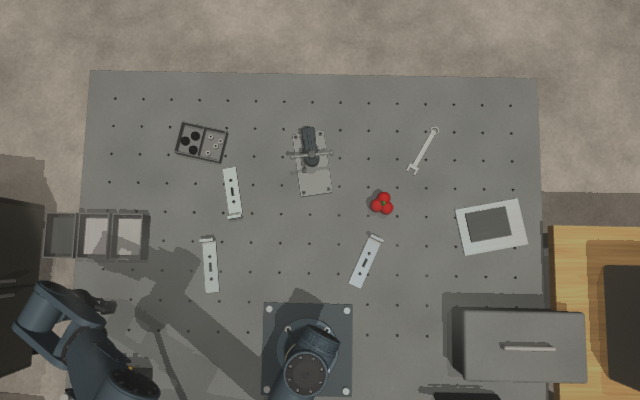

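```bash
cat > h.py <<'E'
import numpy as np,cv2
from scipy.spatial.transform import Rotation as Rn
def K(s):
    f=s["image"].shape[0]/2/np.tan(np.radians(float(s["fov_y"]))/2); return f
def cloud(s):
    f=K(s);d=s["depth"];v,u=np.mgrid[:d.shape[0],:d.shape[1]]
    P=np.stack([(u-s["cx"])/f*d,(v-s["cy"])/f*d,d],-1)
    return (P-s["t"])@s["R"]   # R^T(P-t)
def pix2(s,u,v,z):
    f=K(s);r=np.array([(u-s["cx"])/f,(v-s["cy"])/f,1])@s["R"]; c=-s["R"].T@s["t"]
    return c+r*(z-c[2])/r[2]
def proj(s,X):
    p=np.atleast_2d(X)@s["R"].T+s["t"]; f=K(s)
    return np.stack([p[:,0]/p[:,2]*f+s["cx"],p[:,1]/p[:,2]*f+s["cy"]],-1)
def tool(st):
    R=Rn.from_quat(st["tool_rot"]).as_matrix(); return R,st["tcp_pos"]
E
python3 - <<'E'
from h import *
s=np.load("pics/top0.npz"); s=dict(s)
im=s["image"]
def crop(a,b,c,d,k,n): cv2.imwrite(n,cv2.resize(im[b:d,a:c],None,fx=k,fy=k,interpolation=cv2.INTER_CUBIC))
crop(200,110,340,230,5,"pics/topcrop.png")
C=cloud(s)
for u,v in [(232,192),(225,180),(236,214),(311,185),(311,155),(325,153),(290,154),(308,135),(260,190),(381,203),(270,150)]: print(u,v,C[v,u].round(4))
s=dict(np.load("pics/scene0.npz")); im=s["image"]
crop(280,175,420,275,5,"pics/scenecrop.png")
E
```

```text
232 192 [0.5196 0.2655 0.015 ]
225 180 [0.5616 0.2923 0.0096]
236 214 [0.4444 0.2495 0.0112]
311 185 [ 0.5489 -0.0052  0.0154]
311 155 [ 0.6227 -0.0043  0.1608]
325 153 [ 0.6319 -0.0485  0.1518]
290 154 [ 0.6598  0.0706 -0.0022]
308 135 [0.7029 0.0074 0.0988]
260 190 [ 0.3086 -0.0161  1.6295]
381 203 [ 0.4845 -0.2372  0.0747]
270 150 [ 0.6733  0.1413 -0.0045]
```

View pics/topcrop.png

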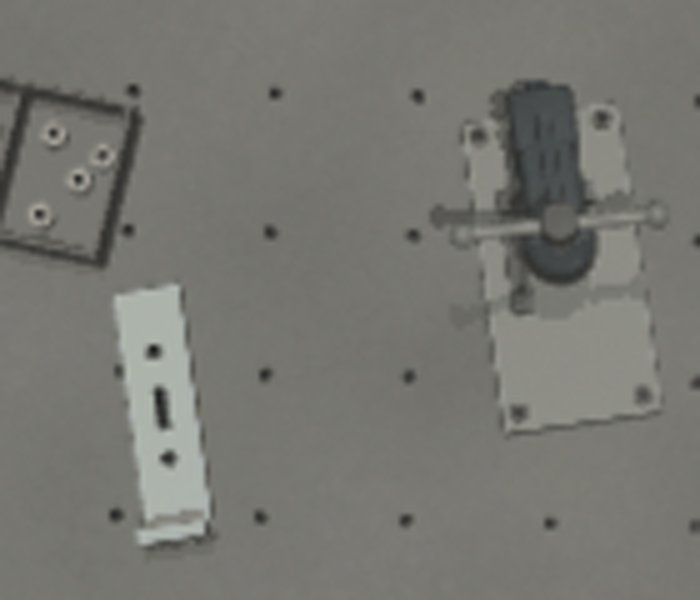

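View pics/scenecrop.png

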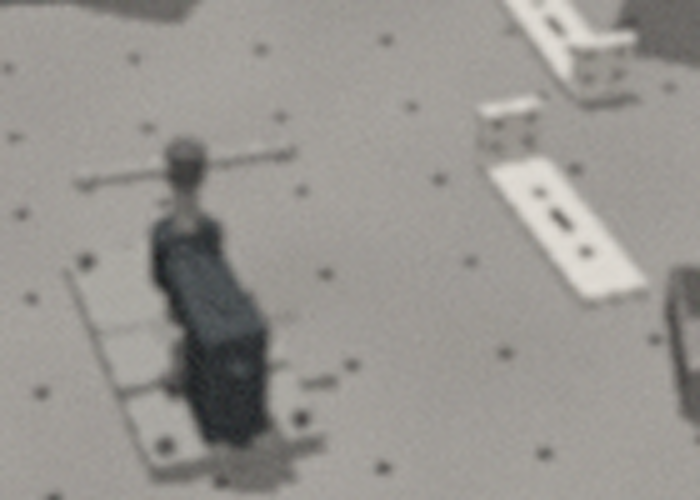

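```bash
cat > fit.py <<'E'
from h import *
from scipy.optimize import least_squares
def unc(o,p): return (np.array(p)+.5)/5-.5+np.array(o)
def fit(obs,x0):
    # obs: (cam, local xyz, px)
    def r(x):
        c,s=np.cos(x[2]),np.sin(x[2]);o=[]
        for cam,X,p in obs:
            W=np.array([x[0]+c*X[0]-s*X[1],x[1]+s*X[0]+c*X[1],X[2]])
            o.append(proj(cam,W)[0]-p)
        return np.ravel(o)
    q=least_squares(r,x0,loss='soft_l1'); return q.x,r(q.x).reshape(-1,2)
E
python3 - <<'E'
from fit import *
T=dict(np.load("pics/top0.npz"));S=dict(np.load("pics/scene0.npz"))
t=lambda X,p:(T,np.array(X)/1e3,unc((200,110),p)); s=lambda X,p:(S,np.array(X)/1e3,unc((280,175),p))
B=[t((90,23,10),(114,296)),t((90,-23,10),(180,284)),t((-90,23,50),(138,547)),t((-90,-23,50),(208,534)),
 s((90,23,10),(645,290)),s((90,-23,10),(588,305)),s((-90,-23,50),(478,107)),s((-90,23,50),(545,96))]
x,r=fit(B,[.52,.26,0]);print("bracket",x.round(4),np.degrees(x[2]));print(r.round(2).tolist())
C=[t((110,55,15),(462,125)),t((110,-55,15),(622,100)),t((-110,55,15),(508,433)),t((-110,-55,15),(661,408)),
 t((98,43,21),(477,136)),t((98,-43,21),(602,119)),t((-98,43,21),(519,413)),t((-98,-43,21),(644,396)),
 s((-110,-55,15),(65,270)),s((110,-55,15),(155,470)),s((-98,-43,21),(87,262)),s((98,-43,21),(165,445)),s((98,43,21),(300,418))]
x,r=fit(C,[.6,0,0]);print("clamp",x.round(4),np.degrees(x[2]));print(r.round(2).tolist())
for z in(.145,): 
  for p in((460,236),(656,213)): print(pix2(T,*unc((200,110),p),z))
  for p in((82,184),(292,152)): print(pix2(S,*unc((280,175),p),z))
print(pix2(T,*unc((200,110),(560,218)),.158))
Ct=cloud(T); P=Ct[140:165,285:340].reshape(-1,3); P=P[(P[:,2]>.125)&(P[:,2]<.2)]
print(len(P),P.round(3).tolist())
E
```

```text
bracket [0.5188 0.2672 0.1749] 10.02069894787748
[[-0.76, -0.82], [-0.81, -0.46], [-0.66, -0.7], [-1.01, -0.24], [-0.57, -1.36], [-1.82, -1.78], [-0.57, -0.05], [-2.13, 0.02]]
clamp [ 0.6279 -0.0047  0.1707] 9.7793265783964
[[-1.06, -0.59], [-1.83, -0.26], [-0.9, -0.19], [0.2, -0.0], [-0.21, -0.4], [-0.68, -0.67], [-0.2, -0.38], [-0.34, -0.75], [-1.24, -2.2], [-1.33, -0.89], [-1.37, -0.68], [-0.64, -0.74], [-0.6, -0.95]]
[0.61912449 0.05745798 0.145     ]
[ 0.63636636 -0.06703916  0.145     ]
[ 0.63297084 -0.0657426   0.145     ]
[0.61604735 0.06604457 0.145     ]
[ 0.62914831 -0.00604388  0.158     ]
180 [[0.639, -0.007, 0.16], [0.642, -0.067, 0.153], [0.634, 0.002, 0.168], [0.636, -0.001, 0.16], [0.636, -0.004, 0.161], [0.636, -0.007, 0.16], [0.634, -0.01, 0.167], [0.636, -0.013, 0.16], [0.636, -0.064, 0.163], [0.638, -0.067, 0.154], [0.638, -0.07, 0.157], [0.638, -0.074, 0.154], [0.631, 0.002, 0.168], [0.633, -0.001, 0.158], [0.631, -0.004, 0.166], [0.633, -0.007, 0.16], [0.631, -0.01, 0.165], [0.632, -0.014, 0.163], [0.632, -0.017, 0.163], [0.635, -0.036, 0.153], [0.634, -0.039, 
[... 3011 characters left out ...]
54], [0.616, 0.059, 0.158], [0.615, 0.055, 0.16], [0.616, 0.052, 0.157], [0.617, 0.049, 0.153], [0.617, 0.046, 0.154], [0.617, 0.043, 0.152], [0.617, 0.04, 0.154], [0.618, 0.037, 0.149], [0.617, 0.034, 0.155], [0.617, 0.03, 0.155], [0.618, 0.027, 0.149], [0.617, 0.024, 0.157], [0.619, 0.002, 0.149], [0.616, -0.001, 0.16], [0.616, -0.004, 0.161], [0.616, -0.008, 0.164], [0.617, -0.011, 0.16], [0.617, -0.014, 0.159], [0.621, -0.017, 0.139], [0.613, 0.059, 0.156], [0.614, 0.056, 0.15], [0.613, 0.052, 0.154], [0.613, 0.049, 0.156], [0.614, -0.001, 0.154], [0.615, -0.004, 0.151], [0.615, -0.008, 0.154], [0.615, -0.011, 0.151], [0.618, -0.014, 0.139], [0.611, 0.056, 0.151], [0.615, -0.008, 0.136]]
```

Run:
```python
from fit import *
T=dict(np.load("pics/top0.npz"));S=dict(np.load("pics/scene0.npz"))
x=[.5188,.2672,.1749]
def W(x,X):
    X=np.array(X)/1e3;c,s=np.cos(x[2]),np.sin(x[2]);return [x[0]+c*X[0]-s*X[1],x[1]+s*X[0]+c*X[1],X[2]]
def draw(cam,off,sz,k,n,items):
    im=cv2.resize(cam["image"][off[1]:off[1]+sz[1],off[0]:off[0]+sz[0]],None,fx=k,fy=k,interpolation=cv2.INTER_NEAREST)
    for x,poly,col in items:
        p=proj(cam,np.array([W(x,X) for X in poly])); p=((p-off+.5)*k-.5).round().astype(int)
        cv2.polylines(im,[p.reshape(-1,1,2)],True,col,1)
    cv2.imwrite(n,im)
c=[.6279,-.0047,.1707]
it=[(x,[(90,23,10),(90,-23,10),(-80,-23,10),(-80,23,10)],(0,0,255)),(x,[(-90,23,50),(-90,-23,50),(-80,-23,50),(-80,23,50)],(255,0,0)),
(c,[(110,55,15),(110,-55,15),(-110,-55,15),(-110,55,15)],(0,0,255)),(c,[(-5,70,150),(5,70,150),(5,-70,150),(-5,-70,150)],(0,255,0))]
draw(T,(210,120),(130,100),6,"pics/ov_t.png",it);draw(S,(285,180),(130,95),6,"pics/ov_s.png",it)
```

```text
(no output)
```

View pics/ov_t.png

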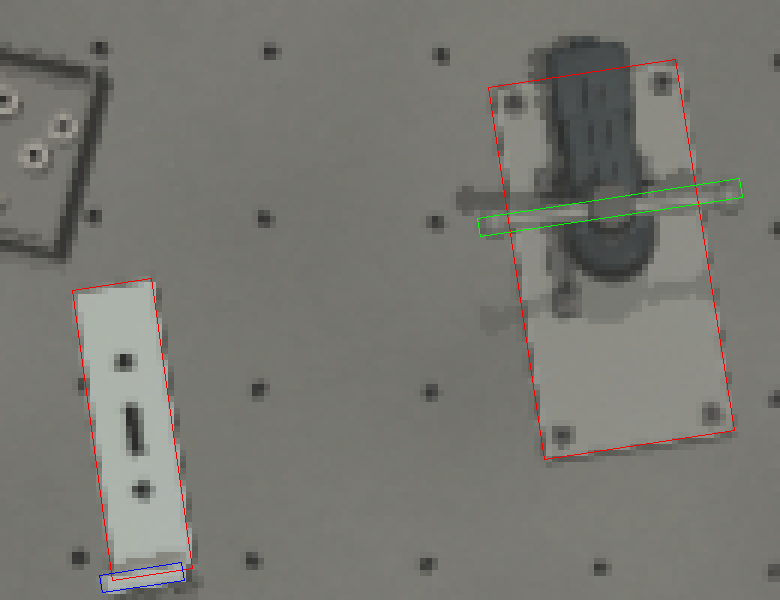

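View pics/ov_s.png

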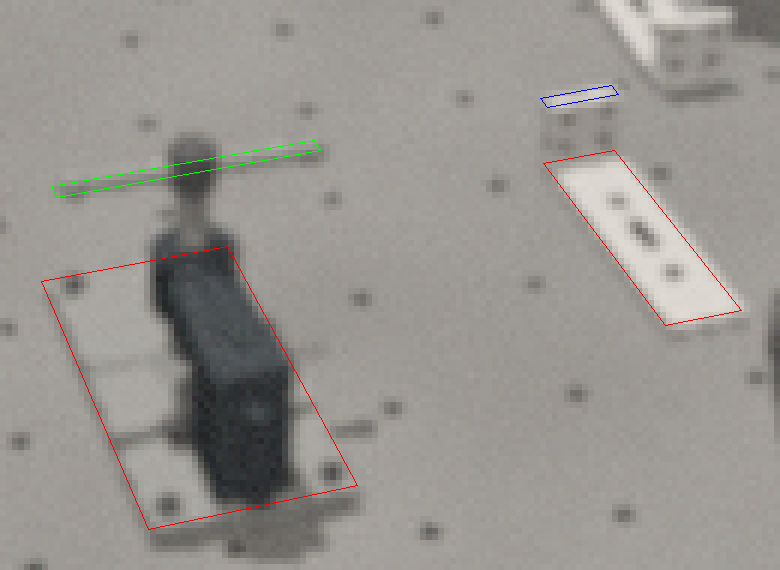

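Run:
```python
from fit import *
T=dict(np.load("pics/top0.npz"));S=dict(np.load("pics/scene0.npz"))
# 6x overlay coordinates
def t(X,p): return (T,np.array(X)/1e3,(np.array(p)+.5)/6-.5+np.array((210,120)))
def s(X,p): return (S,np.array(X)/1e3,(np.array(p)+.5)/6-.5+np.array((285,180)))
B1=[t((90,23,10),(77,293)),t((90,-23,10),(157,280)),t((-90,23,50),(106,597)),t((-90,-23,50),(190,583))]
B2=[s((90,23,10),(742,315)),s((90,-23,10),(671,330)),s((-90,-23,50),(545,100)),s((-90,23,50),(622,87))]
C1=[t((98,43,21),(514,103)),t((98,-43,21),(662,82)),t((-98,43,21),(562,435)),t((-98,-43,21),(711,414))]
C2=[s((-98,-43,21),(75,285)),s((98,-43,21),(169,505)),s((98,43,21),(331,472))]
for n,o in(("B1",B1),("B2",B2),("C1",C1),("C2",C2)):
    x,r=fit(o,[.55,.1,.17]);print(n,x.round(4),r.round(2).tolist())
```

```text
B1 [0.517  0.2642 0.1744] [[0.1, 0.08], [-0.09, 0.21], [0.17, -0.24], [-0.18, -0.04]]
B2 [0.5225 0.2697 0.1583] [[0.46, -0.09], [-0.48, -0.14], [0.46, 0.07], [-0.44, 0.21]]
C1 [ 0.6265 -0.0057  0.162 ] [[0.05, -0.08], [-0.06, -0.04], [-0.02, 0.08], [0.04, 0.03]]
C2 [ 0.6327 -0.0017  0.1574] [[-0.09, -0.17], [-0.07, 0.01], [0.15, 0.11]]
```

```bash
cat >> h.py <<'E'
def plan(st,p,jaw):
    """tool-frame shift and spin for TCP to p with jaw axis (tool y) at world yaw `jaw` (mod pi); all spin options"""
    R,t=tool(st); d=R.T@(np.array(p)-t)
    y=np.arctan2(R[1,1],R[0,1]); # tool y yaw; + spin about down axis lowers world yaw
    sp=np.degrees(y-jaw); sp=(sp+90)%180-90
    print("pos",t.round(4),"jaw yaw deg",np.degrees(y).round(2),"tilt",R[:,0].round(4),"q6",st["q"][5].round(3),"gap",round(float(st["finger_gap"]),3),"F",st["force"].round(2),"M",st["ft_torque"].round(3),"t",st["t"])
    print("shift",d.round(4),"spin",round(sp,2))
E
python3 - <<'E'
from h import *
from station import manip
plan(manip.sense(),[.4357,.2526,.10],.170+np.pi/2); print(manip.hold_point_z)
E
```

```text
pos [0.1729 0.5999 0.2304] jaw yaw deg 73.91 tilt [-9.0e-04 -1.8e-03 -1.0e+00] q6 -0.179 gap 0.998 F [-0.08 -0.51 -0.25] M [0.034 0.02  0.056] t 0.1
shift [ 0.1308 -0.2606  0.3488] spin -25.83
0.0187
```

>>> play_rows --pt "0.03 -0.03 0.04 -3" --pt "0.05 -0.06 0.08 -7" --pt "0.06 -0.09 0.12 -11" --pt "0.07 -0.12 0.16 -14" --pt "0.09 -0.15 0.2 -17" --pt "0.1 -0.18 0.24 -20" --pt "0.11 -0.21 0.28 -23" --pt "0.12 -0.24 0.32 -25.8" --pt "0.131 -0.2606 0.3488 -25.8" --pt "0.131 -0.2606 0.3488 -25.8" --pt "0.131 -0.2606 0.3488 -25.8" --claw 100

```text
t: 1.2
tcp_pos: [0.4363, 0.2513, 0.0991]
tool_rot: [-0.059, 0.706, 0.058, 0.704]
force: [0.2, 0.3, -0.6]
finger_gap: 1.003
```

Run:
```python
from h import *
from station import manip,snapshot
plan(manip.sense(),[.4357,.2526,.016],.170+np.pi/2)
T=snapshot("top");S=snapshot("scene");np.savez("pics/t1.npz",**T);np.savez("pics/s1.npz",**S)
a=cv2.resize(T["image"][150:230,190:280],None,fx=7,fy=7,interpolation=cv2.INTER_CUBIC)
b=cv2.resize(S["image"][150:240,350:430],None,fx=7,fy=7,interpolation=cv2.INTER_CUBIC)
cv2.imwrite("pics/t1.png",a);cv2.imwrite("pics/s1.png",b)
p=manip.sense()["tcp_pos"];R,_=tool(manip.sense())
for sg in(-1,0,1):
    X=p+R[:,1]*sg*.0425-R[:,0]*.013
    print(sg,((proj(T,X)[0]-[190,150]+.5)*7),((proj(S,X)[0]-[350,150]+.5)*7))
```

```text
pos [0.4363 0.2513 0.0991] jaw yaw deg 99.49 tilt [-0.0024 -0.0021 -1.    ] q6 -1.434 gap 1.003 F [ 0.19  0.29 -0.56] M [ 0.002  0.002 -0.004] t 1.2
shift [ 0.0831  0.0015 -0.0002] spin -0.25
-1 [373.11489889 439.17885762] [151.47133606 229.23920547]
0 [281.2348395  453.03449672] [230.4375361  216.05281188]
1 [189.28941588 466.89999284] [308.4105801  203.03226326]
```

View pics/t1.png

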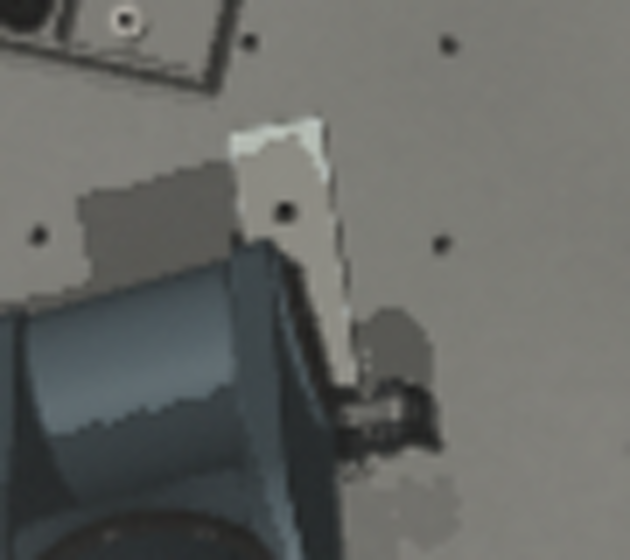

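View pics/s1.png

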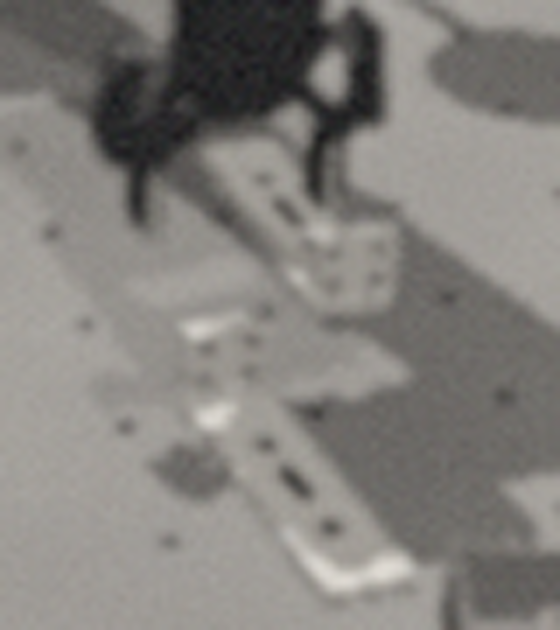

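>>> play_rows --pt "0.04 0.0034 0 0" --pt "0.075 0.0034 0 0" --pt "0.088 0.0034 0 0" --pt "0.088 0.0034 0 0" --pt "0.088 0.0034 0 0" --claw 100

```text
t: 1.8
tcp_pos: [0.4339, 0.2572, 0.0125]
tool_rot: [-0.061, 0.705, 0.06, 0.704]
force: [0.0, -0.7, 0.9]
finger_gap: 1.004
```

>>> play_rows --pt "0 0 0 0" --pt "0 0 0 0" --pt "0 0 0 0" --pt "0 0 0 0" --pt "0 0 0 0" --pt "0 0 0 0" --pt "0 0 0 0" --pt "0 0 0 0" --claw 0 --force 80

```text
t: 2.6
tcp_pos: [0.4345, 0.2574, 0.014]
tool_rot: [-0.061, 0.704, 0.06, 0.705]
force: [-0.9, -0.4, 7.5]
finger_gap: 0.527
```

Run:
```python
from h import *
from station import manip,snapshot
plan(manip.sense(),[.4357,.2526,.016],.170+np.pi/2)
```

```text
pos [0.4345 0.2574 0.014 ] jaw yaw deg 99.79 tilt [ 6.e-04 -8.e-04 -1.e+00] q6 -1.426 gap 0.527 F [-0.93 -0.4   7.55] M [-0.019  0.189 -0.041] t 2.6
shift [-0.002  -0.0049  0.0004] spin 0.05
```

>>> play_rows --pt "-0.02 0 0 0" --pt "-0.045 0 0 0" --pt "-0.061 0 0 0" --pt "-0.061 0 0 0" --pt "-0.061 0 0 0"

```text
t: 3.1
tcp_pos: [0.4342, 0.2572, 0.075]
tool_rot: [-0.061, 0.704, 0.06, 0.705]
force: [0.1, 0.5, -2.6]
finger_gap: 0.523
```

Run:
```python
from h import *
from station import manip,snapshot
plan(manip.sense(),[.4026,-.043,.075],.161+np.pi/2)
```

```text
pos [0.4342 0.2572 0.075 ] jaw yaw deg 99.77 tilt [ 4.e-04 -8.e-04 -1.e+00] q6 -1.427 gap 0.523 F [ 0.05  0.51 -2.64] M [-0.064  0.17  -0.001] t 3.1
shift [ 0.0003 -0.2905 -0.0821] spin 0.55
```

>>> play_rows --pt "0 -0.02 -0.006 0" --pt "0 -0.055 -0.016 0" --pt "0 -0.095 -0.027 0" --pt "0 -0.135 -0.038 0.2" --pt "0 -0.175 -0.049 0.4" --pt "0 -0.215 -0.06 0.5" --pt "0 -0.25 -0.07 0.5" --pt "0 -0.275 -0.078 0.5" --pt "0 -0.2905 -0.0821 0.5" --pt "0 -0.2905 -0.0821 0.5" --pt "0 -0.2905 -0.0821 0.5" --pt "0 -0.2905 -0.0821 0.5"

```text
t: 4.3
tcp_pos: [0.4019, -0.0421, 0.0748]
tool_rot: [-0.057, 0.705, 0.057, 0.704]
force: [0.3, -0.2, -2.4]
finger_gap: 0.52
```

```bash
cat > snap.py <<'E'
import sys
from h import *
from station import manip,snapshot
n=sys.argv[1]
def run():
    T=snapshot("top");S=snapshot("scene");np.savez(f"pics/T{n}.npz",**T);np.savez(f"pics/S{n}.npz",**S)
    a=cv2.resize(T["image"][115:225,265:365],None,fx=6,fy=5,interpolation=cv2.INTER_CUBIC) if 0 else cv2.resize(T["image"][120:215,260:370],None,fx=6,fy=6,interpolation=cv2.INTER_CUBIC)
    b=cv2.resize(S["image"][185:275,265:375],None,fx=6,fy=6,interpolation=cv2.INTER_CUBIC)
    cv2.imwrite(f"pics/T{n}.png",a);cv2.imwrite(f"pics/S{n}.png",b)
    return T,S
run()
plan(manip.sense(),[.4026,-.043,.034],.161+np.pi/2)
E
python3 snap.py 2
```

```text
pos [ 0.4022 -0.042   0.0751] jaw yaw deg 99.36 tilt [-4.e-04 -4.e-04 -1.e+00] q6 -2.115 gap 0.522 F [ 0.58  0.63 -2.03] M [-0.05   0.242 -0.047] t 4.4
shift [ 0.0411 -0.001   0.0002] spin 0.14
```

View pics/T2.png

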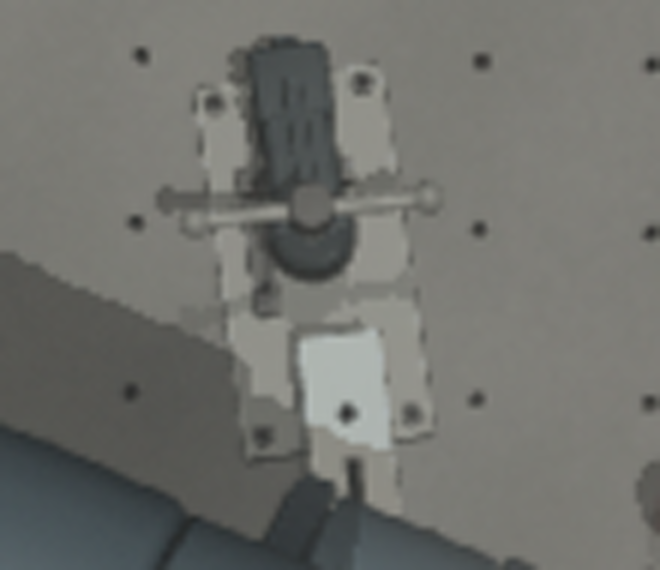

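View pics/S2.png

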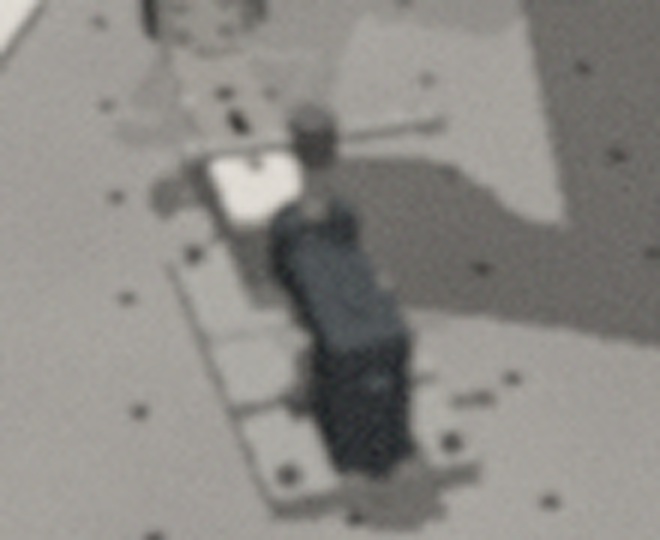

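Run:
```python
from h import *
T=dict(np.load("pics/T2.npz"));C=cloud(T)
g=T["image"].min(2)
o=(260,120)
c=np.array([.6265,-.0057]);a=.162
Rc=np.array([[np.cos(a),np.sin(a)],[-np.sin(a),np.cos(a)]])
for p in[(299,338),(380,328),(318,480),(402,510),(389,440)]:
    u=(np.array(p)+.5)/6-.5+o
    for z in(.066,.071): print(p,z,(Rc@(pix2(T,*u,z)[:2]-c)*1e3).round(1),end=' ')
    print()
# depth of the leg
for (u,v) in [(313,180),(318,180),(316,185),(322,185),(318,190),(322,190)]: print(u,v,C[v-1:v+2,u-1:u+2].reshape(-1,3).mean(0).round(4))
```

```text
(299, 338) 0.066 [-52.9  14.8] (299, 338) 0.071 [-53.8  14.9] 
(380, 328) 0.066 [-53.8 -30.6] (380, 328) 0.071 [-54.6 -30.4] 
(318, 480) 0.066 [-133.1   15.7] (318, 480) 0.071 [-133.7   15.7] 
(402, 510) 0.066 [-156.2  -27.9] (402, 510) 0.071 [-156.7  -27.6] 
(389, 440) 0.066 [-116.6  -26.4] (389, 440) 0.071 [-117.3  -26.2] 
313 180 [ 0.5576 -0.0118  0.0703]
318 180 [ 0.5585 -0.0285  0.0671]
316 185 [ 0.5408 -0.0221  0.0719]
322 185 [ 0.5416 -0.0421  0.0692]
318 190 [ 0.5246 -0.0291  0.0694]
322 190 [ 0.5249 -0.0423  0.0686]
```

>>> play_rows --pt "0.02 0.0 0 0" --pt "0.036 0.002 0 0" --pt "0.042 0.003 0 0" --pt "0.042 0.003 0 0" --pt "0.042 0.003 0 0"

```text
t: 4.9
tcp_pos: [0.4019, -0.0388, 0.0333]
tool_rot: [-0.058, 0.705, 0.058, 0.705]
force: [0.1, 0.5, -2.1]
finger_gap: 0.527
```

>>> play_rows --pt "0 0 0.015 0" --pt "0 0 0.035 0" --pt "0 0 0.055 0" --pt "0 0 0.07 0" --pt "0 0 0.08 0" --pt "0 0 0.08 0" --pt "0 0 0.08 0"

```text
t: 5.6
tcp_pos: [0.4798, -0.0254, 0.0334]
tool_rot: [-0.058, 0.705, 0.058, 0.704]
force: [0.3, 0.3, -2.6]
finger_gap: 0.525
```

```bash
python3 snap.py 3
```

```text
pos [ 0.4792 -0.0255  0.0332] jaw yaw deg 99.4 tilt [-2.4e-03  1.0e-04 -1.0e+00] q6 -2.02 gap 0.523 F [ 0.53 -0.02 -2.86] M [0.001 0.194 0.032] t 5.7
shift [-0.0006 -0.0048 -0.0785] spin 0.18
```

View pics/T3.png

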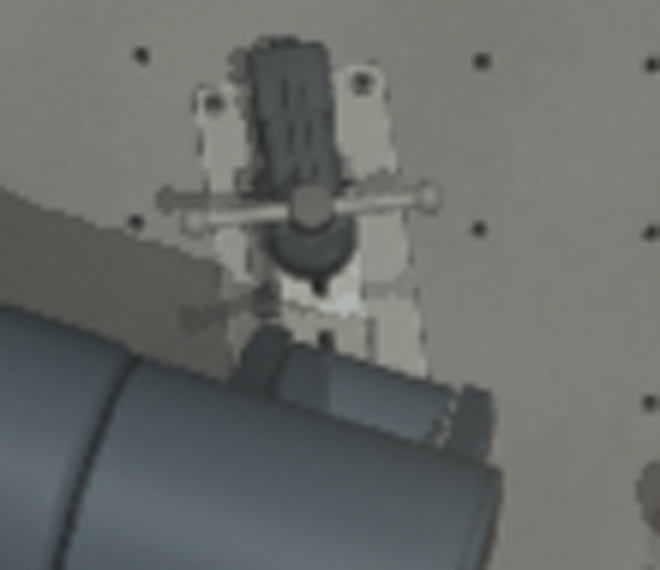

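View pics/S3.png

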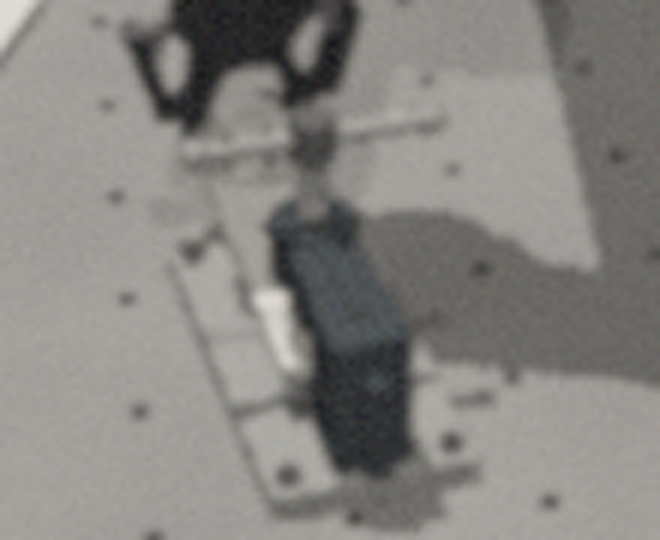

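>>> play_rows --pt "0.002 0 0 0" --pt "0.004 0 0 0" --pt "0.004 0 0 0"

```text
t: 6.0
tcp_pos: [0.4784, -0.0254, 0.0292]
tool_rot: [-0.058, 0.706, 0.058, 0.703]
force: [-1.2, 0.1, -0.6]
finger_gap: 0.524
```

```bash
cat > s.py <<'E'
from h import *
from station import manip
st=manip.sense();R,t=tool(st)
print("t",st["t"],"pos",t.round(4),"jaw",np.degrees(np.arctan2(R[1,1],R[0,1])).round(2),"down",R[:,0].round(4),"q6",st["q"][5].round(3),"gap",round(float(st["finger_gap"]),3),"Ftool",(R.T@st["force"]).round(2),"Mtool",(R.T@st["ft_torque"]).round(3))
a=.161;c=np.array([.629,-.003]);d=t[:2]-c
print("clamp frame mm",(np.cos(a)*d[0]+np.sin(a)*d[1])*1e3,(-np.sin(a)*d[0]+np.cos(a)*d[1])*1e3)
E
python3 s.py
```

```text
t 6.0 pos [ 0.4784 -0.0254  0.0292] jaw 99.38 down [-3.6e-03  4.0e-04 -1.0e+00] q6 -2.02 gap 0.524 Ftool [ 0.61  0.28 -1.16] Mtool [-0.006  0.103  0.045]
clamp frame mm -152.20536135951383 1.9996385749308752
```

>>> play_rows --pt "0 0 0.004 0" --pt "0 0 0.008 0" --pt "0 0 0.011 0" --pt "0 0 0.011 0"

```text
t: 6.4
tcp_pos: [0.4909, -0.0238, 0.0292]
tool_rot: [-0.058, 0.705, 0.058, 0.704]
force: [-0.3, 0.3, -2.1]
finger_gap: 0.524
```

```bash
python3 s.py
```

```text
t 6.4 pos [ 0.4909 -0.0238  0.0292] jaw 99.4 down [-1.e-03 -2.e-04 -1.e+00] q6 -2.01 gap 0.524 Ftool [ 2.12  0.31 -0.25] Mtool [-0.009 -0.185  0.032]
clamp frame mm -139.6876449115815 1.623611819051008
```

>>> play_rows --pt "0 0 0.0015 0" --pt "0 0 0.003 0" --pt "0 0 0.003 0"

```text
t: 6.7
tcp_pos: [0.4939, -0.0233, 0.0291]
tool_rot: [-0.058, 0.705, 0.058, 0.704]
force: [-0.6, -0.3, -1.3]
finger_gap: 0.523
```

```bash
python3 s.py
```

```text
t 6.7 pos [ 0.4939 -0.0233  0.0291] jaw 99.42 down [-1.e-03 -3.e-04 -1.e+00] q6 -2.007 gap 0.523 Ftool [ 1.27 -0.21 -0.61] Mtool [-0.05   0.023 -0.049]
clamp frame mm -136.57178588043917 1.6231449956786645
```

>>> play_rows --pt "0 0 0.0015 0" --pt "0 0 0.003 0" --pt "0 0 0.003 0"

```text
t: 7.0
tcp_pos: [0.4939, -0.0229, 0.0291]
tool_rot: [-0.058, 0.707, 0.058, 0.702]
force: [-8.7, -4.2, 2.9]
finger_gap: 0.523
```

```bash
python3 s.py
```

```text
t 7.0 pos [ 0.4939 -0.0229  0.0291] jaw 99.4 down [-7.1e-03  3.0e-04 -1.0e+00] q6 -2.004 gap 0.523 Ftool [-2.86 -2.68 -9.27] Mtool [ 0.245  0.851 -0.758]
clamp frame mm -136.54244416031136 2.0306028493485355
```

>>> play_rows --pt "0 0 -0.002 0" --pt "0 0 -0.002 -0.8" --pt "0 0 -0.002 -0.8"

```text
t: 7.3
tcp_pos: [0.4925, -0.0239, 0.0293]
tool_rot: [-0.063, 0.706, 0.063, 0.702]
force: [-1.4, -4.7, -0.1]
finger_gap: 0.526
```

>>> play_rows --pt "0 0 0.001 0" --pt "0 0 0.0025 0" --pt "0 0 0.0035 0" --pt "0 0 0.0035 0"

```text
t: 7.7
tcp_pos: [0.494, -0.0235, 0.0292]
tool_rot: [-0.062, 0.708, 0.063, 0.701]
force: [-6.4, -6.1, 2.6]
finger_gap: 0.525
```

```bash
python3 s.py
```

```text
t 7.7 pos [ 0.494  -0.0235  0.0292] jaw 100.14 down [-1.e-02 -3.e-04 -1.e+00] q6 -2.015 gap 0.525 Ftool [-2.49 -4.85 -7.42] Mtool [ 0.476  0.635 -0.994]
clamp frame mm -136.51063126433905 1.3674149690250277
```

>>> play_rows --pt "0 0 -0.001 0" --pt "0 0 -0.003 0" --pt "0 0 -0.003 0"

```text
t: 8.0
tcp_pos: [0.4923, -0.0242, 0.0294]
tool_rot: [-0.063, 0.707, 0.063, 0.702]
force: [0.5, -0.7, 0.3]
finger_gap: 0.523
```

```bash
python3 s.py
```

```text
t 8.0 pos [ 0.4923 -0.0242  0.0294] jaw 100.15 down [-7.4e-03 -8.0e-04 -1.0e+00] q6 -2.018 gap 0.523 Ftool [-0.35 -0.83  0.36] Mtool [ 0.1   -0.432 -0.265]
clamp frame mm -138.3374805109719 1.0109323769977343
```

>>> play_rows --pt "0 0.001 0 0" --pt "0 0.002 0 0" --pt "0 0.002 0 0"

```text
t: 8.3
tcp_pos: [0.4921, -0.0233, 0.0295]
tool_rot: [-0.062, 0.707, 0.061, 0.702]
force: [-1.7, -8.9, 0.4]
finger_gap: 0.525
```

```bash
python3 s.py
```

```text
t 8.3 pos [ 0.4921 -0.0233  0.0295] jaw 100.02 down [-0.0071 -0.0017 -1.    ] q6 -2.012 gap 0.525 Ftool [-0.38 -8.47 -3.25] Mtool [ 0.8    0.238 -1.426]
clamp frame mm -138.36342569317233 1.885642641561807
```

>>> play_rows --pt "0 -0.001 0 0" --pt "0 -0.001 0 -0.8" --pt "0 0.0 0 -0.8" --pt "0 0.0 0 -0.8"

```text
t: 8.7
tcp_pos: [0.4924, -0.0245, 0.0296]
tool_rot: [-0.067, 0.706, 0.065, 0.702]
force: [-1.1, -8.6, 0.4]
finger_gap: 0.521
```

```bash
python3 s.py
```

```text
t 8.7 pos [ 0.4924 -0.0245  0.0296] jaw 100.7 down [-0.0066 -0.0029 -1.    ] q6 -2.024 gap 0.521 Ftool [-0.36 -8.27 -2.72] Mtool [ 0.908  0.341 -1.572]
clamp frame mm -138.31315214382306 0.697969309572704
```

>>> play_rows --pt "0 -0.001 0 0" --pt "0 -0.0025 0 -0.8" --pt "0 -0.0025 0 -0.8"

```text
t: 9.0
tcp_pos: [0.4929, -0.027, 0.0296]
tool_rot: [-0.072, 0.706, 0.07, 0.701]
force: [0.8, -2.1, 0.6]
finger_gap: 0.528
```

```bash
python3 s.py
```

```text
t 9.0 pos [ 0.4929 -0.027   0.0296] jaw 101.5 down [-0.0066 -0.0028 -1.    ] q6 -2.043 gap 0.528 Ftool [-0.57 -2.17  0.33] Mtool [ 0.409 -0.205 -0.322]
clamp frame mm -138.1849801418806 -1.854923202659009
```

>>> play_rows --pt "0 0.0005 0 0.5" --pt "0 0.002 0 0.5" --pt "0 0.0025 0 0.5" --pt "0 0.0025 0 0.5"

```text
t: 9.4
tcp_pos: [0.4925, -0.0252, 0.0296]
tool_rot: [-0.068, 0.706, 0.066, 0.702]
force: [-0.5, -5.9, -1.0]
finger_gap: 0.527
```

```bash
python3 s.py; python3 snap.py 4
```

```text
t 9.4 pos [ 0.4925 -0.0252  0.0296] jaw 100.93 down [-0.0064 -0.0036 -1.    ] q6 -2.028 gap 0.527 Ftool [ 1.03 -5.67 -1.61] Mtool [ 0.63   0.132 -1.133]
clamp frame mm -138.32415840740092 -0.02393952500397145
pos [ 0.4925 -0.0252  0.0296] jaw yaw deg 100.93 tilt [-0.0064 -0.0035 -1.    ] q6 -2.028 gap 0.523 F [-0.45 -6.84 -0.66] M [-1.029 -0.098 -0.608] t 9.5
shift [-0.0038 -0.0005 -0.0916] spin 1.7
```

View pics/T4.png

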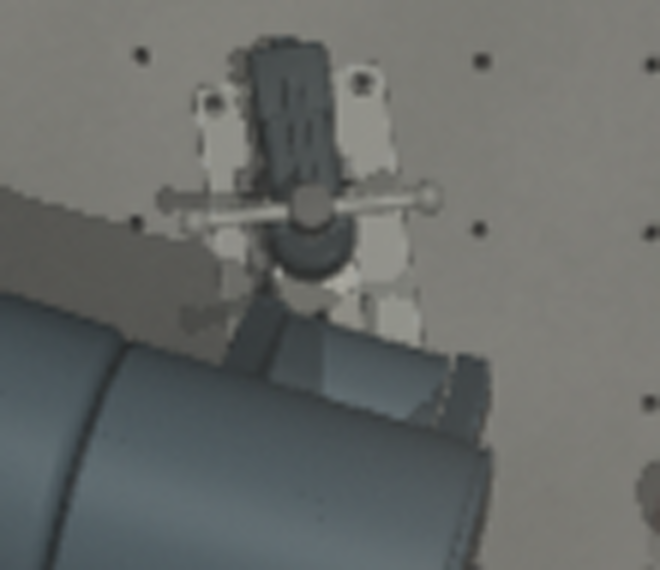

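View pics/S4.png

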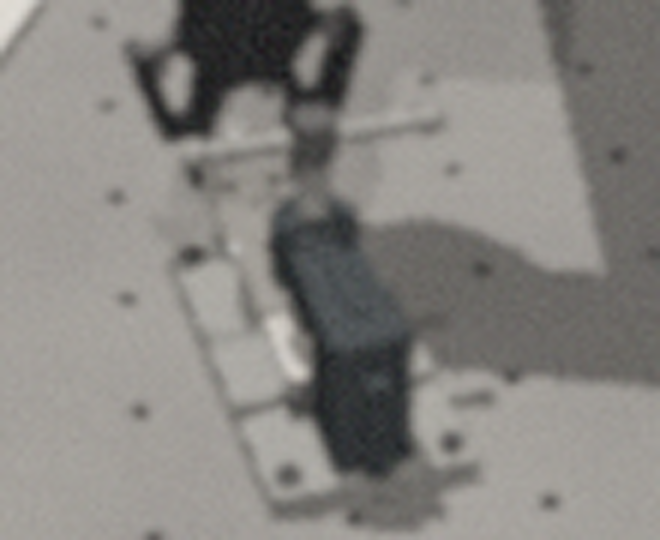

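>>> play_rows --pt "0 0.0 0.001 0" --pt "0 0.0005 0.0025 0" --pt "0 0.001 0.004 0" --pt "0 0.001 0.004 0"

```text
t: 9.9
tcp_pos: [0.4924, -0.0245, 0.0294]
tool_rot: [-0.067, 0.709, 0.066, 0.699]
force: [-10.0, -14.9, 3.4]
finger_gap: 0.52
```

```bash
python3 s.py
```

```text
t 9.9 pos [ 0.4924 -0.0245  0.0294] jaw 100.8 down [-0.0141 -0.0037 -0.9999] q6 -2.019 gap 0.52 Ftool [ -3.23 -12.79 -12.64] Mtool [ 1.114  1.143 -2.101]
clamp frame mm -138.28369730903103 0.6932763443575595
```

```bash
cat > ov.py <<'E'
import sys
from h import *
n=sys.argv[1]; c=[.6327,-.0017,float(sys.argv[2]) if len(sys.argv)>2 else .1574]
def W(x,X):
    X=np.array(X)/1e3;c,s=np.cos(x[2]),np.sin(x[2]);return [x[0]+c*X[0]-s*X[1],x[1]+s*X[0]+c*X[1],X[2]]
def draw(cam,off,sz,k,n,items):
    im=cv2.resize(cam["image"][off[1]:off[1]+sz[1],off[0]:off[0]+sz[0]],None,fx=k,fy=k,interpolation=cv2.INTER_NEAREST)
    im=cv2.convertScaleAbs(im,alpha=1.0)
    for x,poly,col in items:
        p=proj(cam,np.array([W(x,X) for X in poly])); p=((p-off+.5)*k-.5).round().astype(int)
        cv2.polylines(im,[p.reshape(-1,1,2)],len(poly)>2,col,1)
    cv2.imwrite(n,im)
def items(c): return [(c,[(110,55,15),(110,-55,15),(-110,-55,15),(-110,55,15)],(0,0,255)),
 (c,[(40,37,29),(40,-30,29)],(255,0,0)),(c,[(40,-30,15),(40,-30,29)],(255,0,0)),(c,[(40,37,15),(40,-30,15)],(255,0,255)),
 (c,[(40,-23,25),(-130,-23,25)],(0,255,0)),(c,[(40,23,25),(-130,23,25)],(0,255,0)),(c,[(-30,23,27),(40,23,27)],(0,255,255))]
draw(dict(np.load(f"pics/S{n}.npz")),(290,190),(60,75),10,f"pics/ovS{n}.png",items(c))
c=[.6265,-.0057,c[2]]
draw(dict(np.load(f"pics/T{n}.npz")),(280,130),(60,60),10,f"pics/ovT{n}.png",items(c))
E
python3 snap.py 5; python3 ov.py 5
```

```text
pos [ 0.4924 -0.0245  0.0294] jaw yaw deg 100.79 tilt [-0.0139 -0.0036 -0.9999] q6 -2.02 gap 0.521 F [ -9.03 -11.92   3.72] M [-2.176  0.749 -1.031] t 10.0
shift [-0.0033 -0.0013 -0.0917] spin 1.56
```

View pics/ovS5.png

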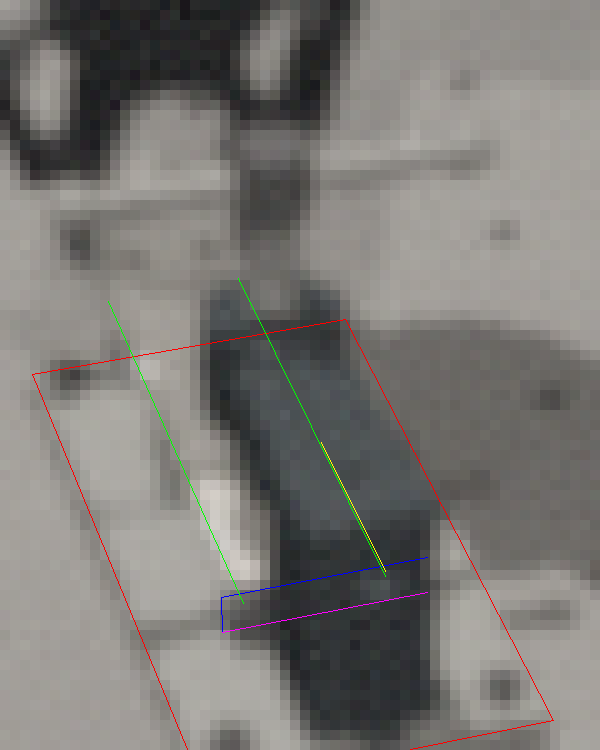

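View pics/ovT5.png

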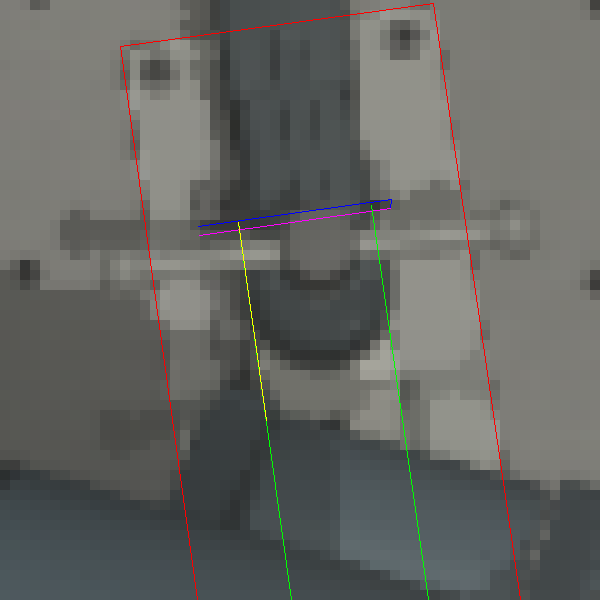

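>>> play_rows --pt "0 0 0 0" --pt "0 0 0 0" --pt "0 0 0 0" --pt "0 0 0 0" --pt "0 0 0 0" --claw 100

```text
t: 10.5
tcp_pos: [0.4926, -0.0241, 0.0294]
tool_rot: [-0.068, 0.709, 0.066, 0.699]
force: [0.3, 0.9, -0.1]
finger_gap: 1.002
```

```bash
python3 s.py;python3 snap.py 6; python3 ov.py 6
```

```text
t 10.5 pos [ 0.4926 -0.0241  0.0294] jaw 100.84 down [-0.0138 -0.0036 -0.9999] q6 -2.02 gap 1.002 Ftool [0.08 0.79 0.49] Mtool [-0.018 -0.052 -0.015]
clamp frame mm -138.05991961808928 0.9983744888993756
pos [ 0.4925 -0.0243  0.0294] jaw yaw deg 100.82 tilt [-0.0139 -0.0036 -0.9999] q6 -2.02 gap 1.001 F [-0.58  0.93 -0.07] M [ 0.012 -0.041  0.004] t 10.6
shift [-0.0033 -0.0015 -0.0919] spin 1.6
```

View pics/ovS6.png

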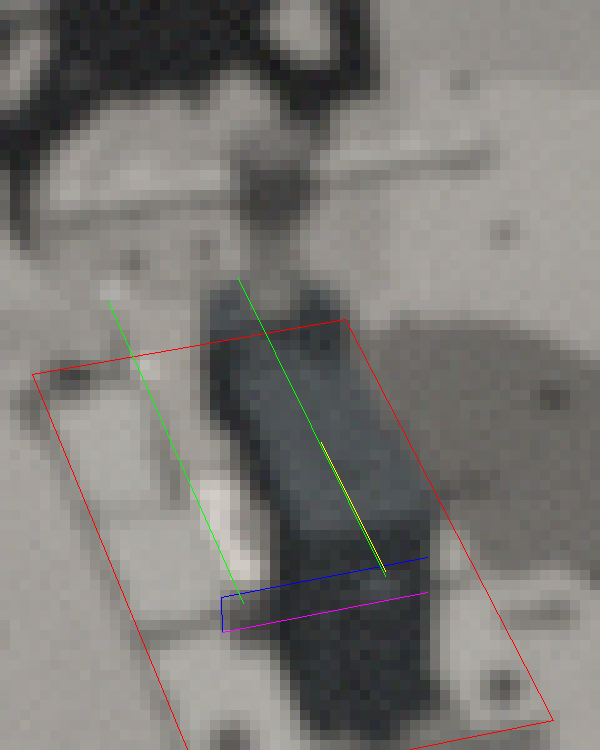

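>>> play_rows --pt "-0.03 0 0 0" --pt "-0.06 0 -0.01 0" --pt "-0.06 0 -0.035 0" --pt "-0.06 0 -0.06 0" --pt "-0.06 0 -0.06 0" --claw 0

```text
t: 11.1
tcp_pos: [0.4302, -0.0344, 0.0904]
tool_rot: [-0.066, 0.711, 0.066, 0.697]
force: [-1.0, -0.2, -0.3]
finger_gap: 0.141
```

```bash
python3 s.py;python3 snap.py 7; python3 ov.py 7
```

```text
t 11.1 pos [ 0.4302 -0.0344  0.0904] jaw 100.78 down [-0.0192 -0.0019 -0.9998] q6 -2.081 gap 0.141 Ftool [ 0.37  0.03 -1.01] Mtool [ 0.004  0.007 -0.016]
clamp frame mm -201.24950532255968 0.8285744735008239
pos [ 0.4348 -0.0355  0.0904] jaw yaw deg 100.79 tilt [-0.0129 -0.0039 -0.9999] q6 -2.081 gap 0.006 F [ 0.55  0.28 -0.49] M [0.081 0.009 0.008] t 11.2
shift [ 0.0569 -0.0013 -0.0323] spin 1.56
```

View pics/T7.png

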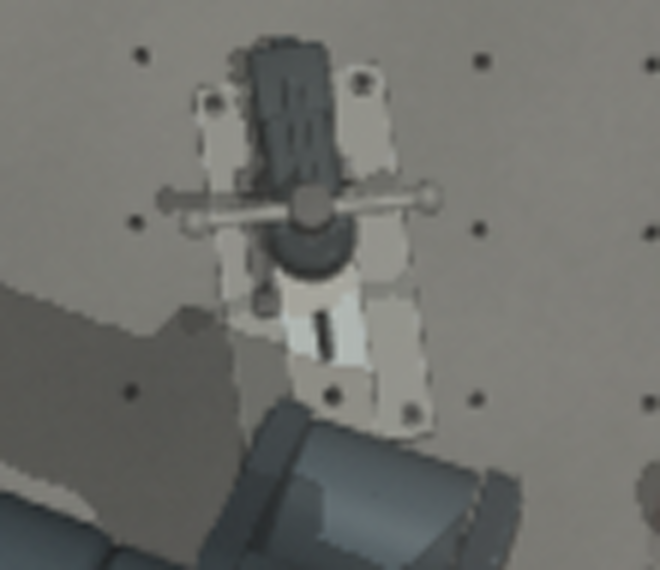

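View pics/ovS7.png

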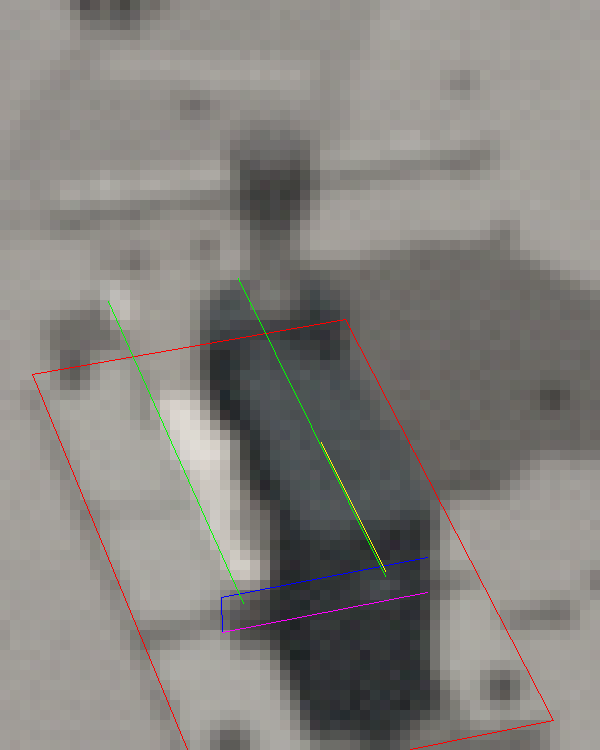

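>>> play_rows --pt "0.03 0.0 0 0" --pt "0.056 0.001 0 0" --pt "0.056 0.001 0.015 0" --pt "0.056 0.001 0.03 0" --pt "0.056 0.001 0.036 0" --pt "0.056 0.001 0.036 0" --claw 0

```text
t: 11.8
tcp_pos: [0.4713, -0.0281, 0.0338]
tool_rot: [-0.068, 0.708, 0.066, 0.7]
force: [-0.9, -0.8, 0.0]
finger_gap: -0.001
```

```bash
python3 s.py
```

```text
t 11.8 pos [ 0.4713 -0.0281  0.0338] jaw 100.85 down [-0.0104 -0.0046 -0.9999] q6 -2.039 gap -0.001 Ftool [-0.02 -0.57 -1.01] Mtool [ 0.019 -0.028  0.005]
clamp frame mm -159.70176014957636 0.5252274554901383
```

>>> play_rows --pt "0 0 0.002 0" --pt "0 0 0.004 0" --pt "0 0 0.006 0" --pt "0 0 0.006 0"

```text
t: 12.2
tcp_pos: [0.4765, -0.0269, 0.0338]
tool_rot: [-0.068, 0.708, 0.066, 0.7]
force: [-1.2, 0.6, 1.6]
finger_gap: -0.002
```

```bash
python3 s.py
```

```text
t 12.2 pos [ 0.4765 -0.0269  0.0338] jaw 100.85 down [-0.0115 -0.0043 -0.9999] q6 -2.034 gap -0.002 Ftool [-1.61  0.84 -1.04] Mtool [0.01  0.134 0.048]
clamp frame mm -154.31582332190234 0.8990286358907841
```

>>> play_rows --pt "0 0 0.0015 0" --pt "0 0 0.003 0" --pt "0 0 0.003 0"

```text
t: 12.5
tcp_pos: [0.4777, -0.0261, 0.0338]
tool_rot: [-0.068, 0.709, 0.066, 0.698]
force: [-4.2, -2.5, 4.1]
finger_gap: -0.002
```

```bash
python3 s.py
```

```text
t 12.5 pos [ 0.4777 -0.0261  0.0338] jaw 100.86 down [-0.0153 -0.0037 -0.9999] q6 -2.031 gap -0.002 Ftool [-4.05 -1.67 -4.62] Mtool [ 0.098  0.706 -0.138]
clamp frame mm -153.0604145524885 1.4746105685797817
```

>>> play_rows --pt "0 0 0.002 0" --pt "0 0 0.003 0" --pt "0 0 0.003 0"

```text
t: 12.8
tcp_pos: [0.4775, -0.0256, 0.0337]
tool_rot: [-0.068, 0.712, 0.067, 0.696]
force: [-7.4, -4.8, 4.5]
finger_gap: -0.001
```

```bash
python3 s.py
```

```text
t 12.8 pos [ 0.4775 -0.0256  0.0337] jaw 100.91 down [-0.0218 -0.0033 -0.9998] q6 -2.028 gap -0.001 Ftool [-4.28 -3.34 -8.3 ] Mtool [ 0.065  1.126 -0.498]
clamp frame mm -153.15900716227478 1.9770898331198279
```

>>> play_rows --pt "0 0 -0.01 0" --pt "-0.03 0 -0.025 0" --pt "-0.07 0 -0.035 0" --pt "-0.11 0 -0.04 0" --pt "-0.15 0.03 -0.04 0" --pt "-0.18 0.08 -0.03 0" --pt "-0.19 0.13 -0.02 0" --pt "-0.19 0.18 -0.01 0" --pt "-0.19 0.22 0 0" --pt "-0.19 0.22 0 0" --claw 80

```text
t: 13.8
tcp_pos: [0.4401, 0.1962, 0.2244]
tool_rot: [-0.069, 0.71, 0.07, 0.697]
force: [0.1, -0.4, 0.8]
finger_gap: 0.801
```

```bash
python3 s.py;python3 snap.py 8; python3 ov.py 8
python3 - <<'E'
from h import *
T=dict(np.load("pics/T8.npz"));cv2.imwrite("pics/T8z.png",cv2.resize(T["image"][130:205,280:350],None,fx=8,fy=8,interpolation=cv2.INTER_CUBIC))
E
```

```text
t 13.8 pos [0.4401 0.1962 0.2244] jaw 101.3 down [-1.820e-02 -6.000e-04 -9.998e-01] q6 -1.585 gap 0.801 Ftool [-0.82 -0.41  0.03] Mtool [ 0.044  0.009 -0.037]
clamp frame mm -154.52162644352703 226.8718749116546
pos [0.4397 0.1922 0.2238] jaw yaw deg 101.12 tilt [-0.0209 -0.0033 -0.9998] q6 -1.587 gap 0.8 F [ 0.3  -0.03 -0.17] M [-0.061 -0.009  0.023] t 13.9
shift [ 0.1913 -0.2238 -0.0777] spin 1.89
```

View pics/T8z.png

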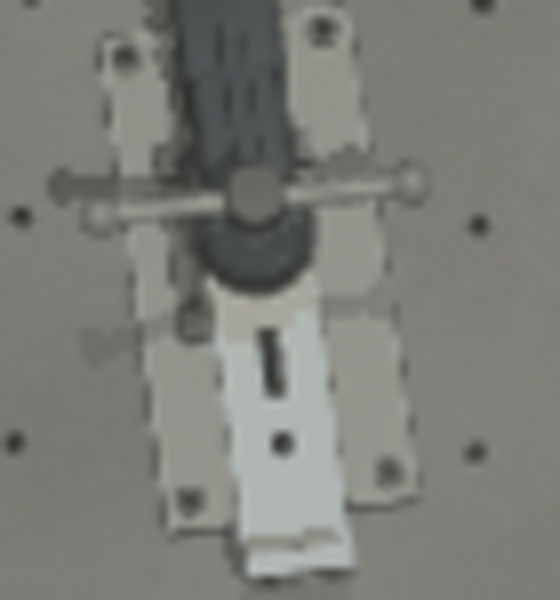

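View pics/S8.png

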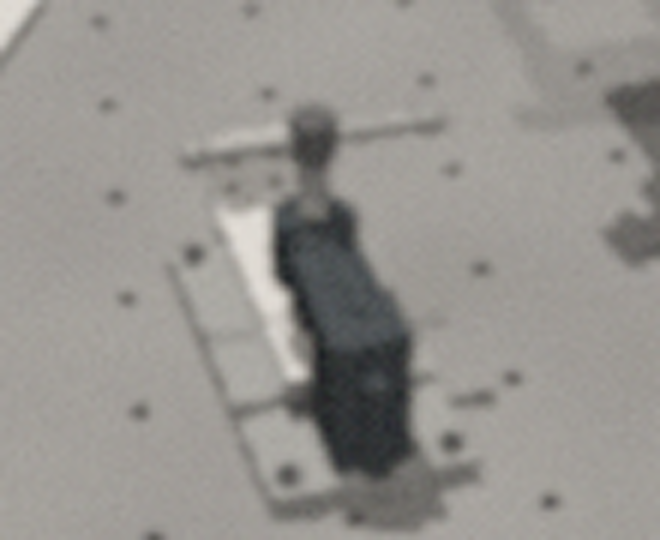

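Run:
```python
from h import *
T=dict(np.load("pics/T8.npz"));S=dict(np.load("pics/S8.npz"))
u=lambda p,o,k:(np.array(p)+.5)/k-.5+np.array(o)
a=pix2(T,*u((100,217),(280,130),8),.150);b=pix2(T,*u((412,185),(280,130),8),.150)
print(a,b,(a+b)/2,np.linalg.norm(a-b),np.degrees(np.arctan2(*(a-b)[1::-1])))
a=pix2(S,*u((187,158),(265,185),6),.150);b=pix2(S,*u((438,125),(265,185),6),.150)
print(a,b,(a+b)/2,np.linalg.norm(a-b),np.degrees(np.arctan2(*(b-a)[1::-1])))
for X,C in(("T",T),("S",S)):
  P=cloud(C); P=P.reshape(-1,3); d=P[:,:2]-[.6265,-.003]; r=np.hypot(*d.T)
  m=(r>.02)&(r<.056)&(P[:,2]>.125)&(P[:,2]<.175); print(X,m.sum(),np.median(P[m,2]),np.percentile(P[m,2],[10,90]))
  m=(r<.010)&(P[:,2]>.13)&(P[:,2]<.19); print(X,m.sum(),np.median(P[m],0))
from station import manip
plan(manip.sense(),[.6265,-.0025,.20],0)
```

```text
[0.61846907 0.05575224 0.15      ] [ 0.63370179 -0.06772346  0.15      ] [ 0.62608543 -0.00598561  0.15      ] 0.12441176222832005 97.03282569164361
[ 0.63764957 -0.0667028   0.15      ] [0.62565119 0.06314103 0.15      ] [ 0.63165038 -0.00178089  0.15      ] 0.13039700600346235 95.27949471384655
T 75 0.15429866968156897 [0.15011967 0.1577944 ]
T 31 [ 0.62623051 -0.00124977  0.16231205]
S 79 0.15306987711150136 [0.14963653 0.15580243]
S 26 [ 0.63144122 -0.00459598  0.16216849]
pos [0.4397 0.1922 0.2238] jaw yaw deg 101.12 tilt [-0.0209 -0.0033 -0.9998] q6 -1.587 gap 0.8 F [ 0.3  -0.03 -0.17] M [-0.061 -0.009  0.023] t 13.9
shift [ 0.0205 -0.2271  0.1462] spin -78.88
```

>>> play_rows --pt "0 -0.025 0.015 -4" --pt "0 -0.06 0.04 -10" --pt "0 -0.1 0.065 -18" --pt "0 -0.14 0.09 -25" --pt "0.01 -0.18 0.115 -29.9" --pt "0.01 -0.21 0.135 -29.9" --pt "0.015 -0.2271 0.1462 -29.9" --pt "0.015 -0.2271 0.1462 -29.9" --pt "0.015 -0.2271 0.1462 -29.9" --claw 70

```text
t: 14.8
tcp_pos: [0.6254, -0.0042, 0.2047]
tool_rot: [-0.245, 0.671, 0.249, 0.655]
force: [-0.5, 0.3, 0.2]
finger_gap: 0.702
```

```bash
cat > s2.py <<'E'
from h import *
from station import manip
import sys
z=float(sys.argv[1]); st=manip.sense(); R,t=tool(st)
print("t",round(float(st["t"]),2),"pos",t.round(4),"down",R[:,0].round(4),"q",st["q"].round(3),"gap",round(float(st["finger_gap"]),3))
jaw=np.degrees(np.arctan2(R[1,1],R[0,1])); print("jaw",jaw.round(2),"Mz_cw_resist",(-st["ft_torque"][2]).round(3), "Ftool",(R.T@st["force"]).round(2),"Mtool",(R.T@st["ft_torque"]).round(3))
print("shift to axis",(R.T@(np.array([.6265,-.0025,z])-t)).round(4))
E
python3 s2.py .126; python3 snap.py 9
```

```text
t 14.8 pos [ 0.6254 -0.0042  0.2047] down [-0.0233 -0.0026 -0.9997] q [-0.182  0.567  1.44  -0.007  1.157 -2.462] gap 0.702
jaw 130.84 Mz_cw_resist -0.035 Ftool [-0.16  0.56 -0.12] Mtool [-0.034  0.01  -0.017]
shift to axis [ 0.0786 -0.0005  0.0034]
pos [ 0.6252 -0.0025  0.2054] jaw yaw deg 130.98 tilt [-0.0225 -0.0028 -0.9997] q6 -2.462 gap 0.701 F [-0.28  0.13 -0.61] M [-0.046 -0.058 -0.009] t 14.9
shift [ 0.1765  0.1133 -0.1914] spin 31.76
```

View pics/S9.png

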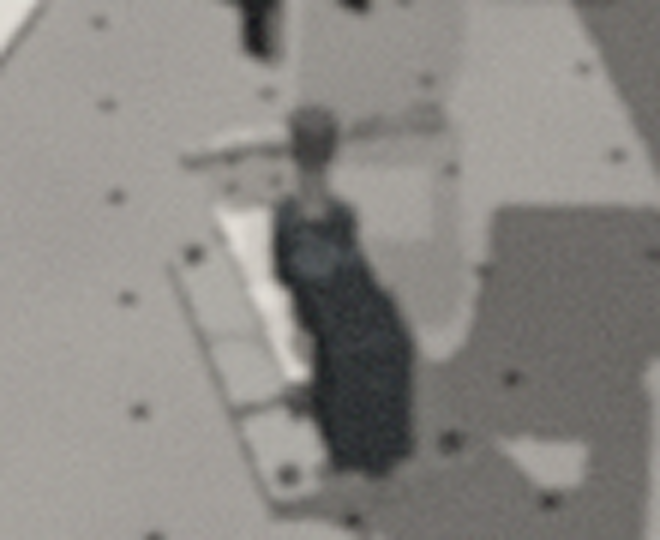

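>>> play_rows --pt "0.025 -0.001 0.001 0" --pt "0.05 -0.001 0.002 0" --pt "0.07 -0.001 0.003 0" --pt "0.0795 -0.001 0.003 0" --pt "0.0795 -0.001 0.003 0"

```text
t: 15.4
tcp_pos: [0.6248, -0.0006, 0.1249]
tool_rot: [-0.245, 0.671, 0.25, 0.653]
force: [-0.1, 0.4, 0.8]
finger_gap: 0.699
```

```bash
python3 s2.py .126; python3 snap.py 10
```

```text
t 15.4 pos [ 6.248e-01 -6.000e-04  1.249e-01] down [-0.0257 -0.0023 -0.9997] q [-0.176  0.666  1.503 -0.008  0.997 -2.459] gap 0.699
jaw 131.04 Mz_cw_resist 0.014 Ftool [-0.85  0.4   0.19] Mtool [ 0.014 -0.001 -0.017]
shift to axis [-0.0012 -0.0025 -0.    ]
pos [ 0.6267 -0.0012  0.1267] jaw yaw deg 131.02 tilt [-0.0213 -0.0031 -0.9998] q6 -2.459 gap 0.698 F [ 1.07 -0.37  1.23] M [-0.01  -0.017 -0.029] t 15.5
shift [ 0.0976  0.1144 -0.1948] spin 31.8
```

View pics/S10.png

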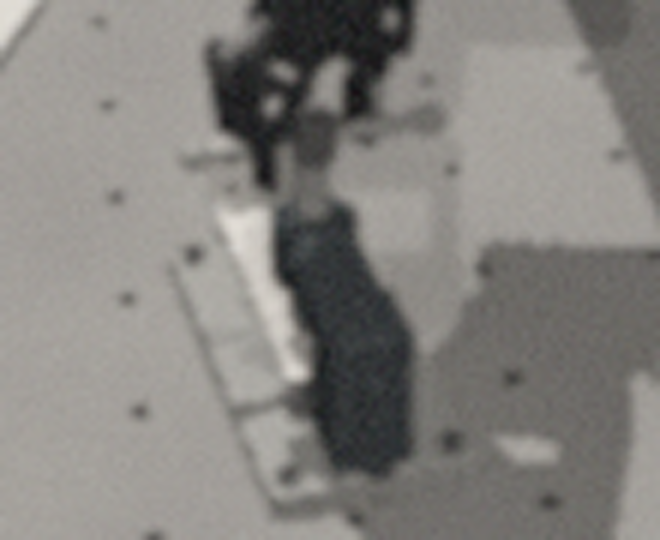

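>>> play_rows --pt "0 0 0 8.5" --pt "0 0 0 17" --pt "0 0 0 25.5" --pt "0.0002 0 0 34" --pt "0.0003 0 0 42" --pt "0.0003 0 0 42"

```text
t: 16.1
tcp_pos: [0.6282, -0.0014, 0.1278]
tool_rot: [0.004, 0.713, -0.007, 0.701]
force: [0.6, -0.4, -1.3]
finger_gap: 0.7
```

```bash
python3 s2.py .126
```

```text
t 16.1 pos [ 0.6282 -0.0014  0.1278] down [-0.0173 -0.0039 -0.9998] q [-0.177  0.663  1.499 -0.008  0.996 -1.726] gap 0.7
jaw 89.06 Mz_cw_resist -0.077 Ftool [ 1.31 -0.41  0.63] Mtool [-0.074 -0.301 -0.082]
shift to axis [ 0.0018 -0.0011 -0.0016]
```

>>> play_rows --pt "0.0003 -0.001 -0.0015 8.5" --pt "0.0006 -0.001 -0.0015 17" --pt "0.0009 -0.001 -0.0015 25.5" --pt "0.0012 -0.001 -0.0015 34" --pt "0.0015 -0.001 -0.0015 42.5" --pt "0.0018 -0.001 -0.0015 51" --pt "0.0021 -0.001 -0.0015 59.5" --pt "0.0024 -0.001 -0.0015 68" --pt "0.0027 -0.001 -0.0015 76.5" --pt "0.003 -0.001 -0.0015 85" --pt "0.0032 -0.001 -0.0015 93.5" --pt "0.0034 -0.001 -0.0015 102" --pt "0.0036 -0.001 -0.0015 110.5" --pt "0.0038 -0.001 -0.0015 119" --pt "0.004 -0.001 -0.0015 127.5" --pt "0.0042 -0.001 -0.0015 136" --pt "0.0043 -0.001 -0.0015 144.5" --pt "0.0044 -0.001 -0.0015 153" --pt "0.0045 -0.001 -0.0015 161.5" --pt "0.0046 -0.001 -0.0015 170"

```text
t: 18.1
tcp_pos: [0.6273, -0.0038, 0.1251]
tool_rot: [-0.699, -0.053, 0.71, -0.057]
force: [-0.3, -3.1, 1.5]
finger_gap: 0.703
```

```bash
python3 s2.py .123
```

```text
t 18.1 pos [ 0.6273 -0.0038  0.1251] down [-0.0149 -0.0067 -0.9999] q [-0.179  0.665  1.505 -0.011  0.985  1.241] gap 0.703
jaw -81.03 Mz_cw_resist -0.205 Ftool [-1.51  3.    0.78] Mtool [-0.199 -0.141  0.377]
shift to axis [ 0.0021 -0.0014  0.0006]
```

>>> play_rows --pt "0.0006 -0.001 0.0005 8.5" --pt "0.0012 -0.001 0.0005 17" --pt "0.0016 -0.001 0.0005 25.5" --pt "0.002 -0.001 0.0005 34" --pt "0.0023 -0.001 0.0005 42.5" --pt "0.0026 -0.001 0.0005 51" --pt "0.0029 -0.001 0.0005 59.5" --pt "0.0032 -0.001 0.0005 68" --pt "0.0034 -0.001 0.0005 76.5" --pt "0.0035 -0.001 0.0005 85"

```text
t: 19.1
tcp_pos: [0.6274, -0.0035, 0.1238]
tool_rot: [-0.555, 0.441, 0.558, 0.431]
force: [-0.5, -1.2, 4.0]
finger_gap: 0.699
```

```bash
python3 s2.py .121; python3 snap.py 11
```

```text
t 19.1 pos [ 0.6274 -0.0035  0.1238] down [-0.0124 -0.0083 -0.9999] q [-0.179  0.666  1.508 -0.012  0.979  2.728] gap 0.699
jaw -166.13 Mz_cw_resist -0.156 Ftool [-4.    0.88 -1.1 ] Mtool [-0.155  0.148  0.237]
shift to axis [0.0028 0.0006 0.0012]
pos [ 0.6273 -0.0033  0.1234] jaw yaw deg -165.85 tilt [-0.0126 -0.0077 -0.9999] q6 2.723 gap 0.699 F [ 0.3  -0.66  1.05] M [-0.219  0.094  0.031] t 19.2
shift [0.0925 0.2263 0.0169] spin -85.08
```

View pics/S11.png

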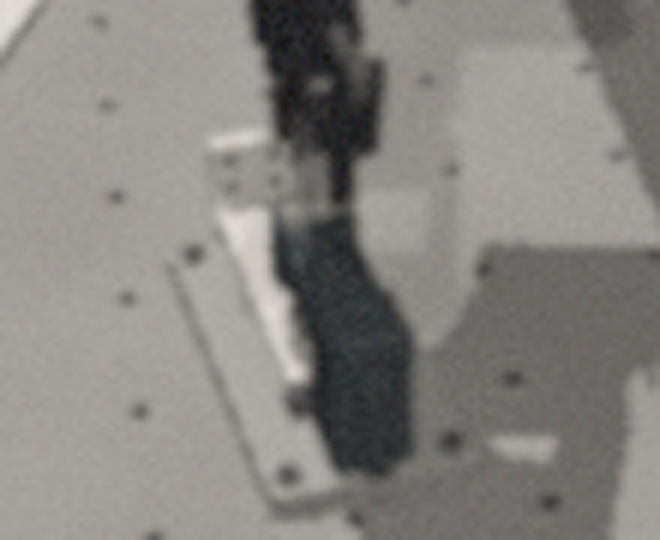

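>>> play_rows --pt "0 0 0 -8.5" --pt "-0.01 0 0 -17" --pt "-0.02 0 0 -25.5" --pt "-0.03 0 0 -34" --pt "-0.035 0 0 -42.5" --pt "-0.035 0 0 -51" --pt "-0.035 0 0 -59.5" --pt "-0.035 0 0 -68" --pt "-0.035 0 0 -76.5" --pt "-0.035 0 0 -85" --pt "-0.035 0 0 -93.5" --pt "-0.035 0 0 -102" --pt "-0.035 0 0 -110.5" --pt "-0.035 0 0 -119" --pt "-0.035 0 0 -127.5" --pt "-0.035 0 0 -136" --pt "-0.035 0 0 -144.5" --pt "-0.035 0 0 -153" --pt "-0.035 0 0 -161.5" --pt "-0.035 0 0 -170"

```text
t: 21.2
tcp_pos: [0.6277, -0.0028, 0.1589]
tool_rot: [0.474, 0.522, -0.483, 0.519]
force: [-0.4, 0.7, 0.7]
finger_gap: 0.704
```

```bash
python3 s2.py .122; python3 snap.py 12
python3 - <<'E'
from h import *
T=dict(np.load("pics/T12.npz"));S=dict(np.load("pics/S12.npz"))
E
```

```text
t 21.2 pos [ 0.6277 -0.0028  0.1589] down [-0.0122 -0.0072 -0.9999] q [-0.178  0.62   1.482 -0.011  1.049 -0.256] gap 0.704
jaw 4.81 Mz_cw_resist 0.001 Ftool [-0.73 -0.35 -0.72] Mtool [ 0.002 -0.019 -0.004]
shift to axis [ 0.0369 -0.0007 -0.0006]
pos [ 0.6278 -0.0028  0.1588] jaw yaw deg 4.38 tilt [-0.0122 -0.0074 -0.9999] q6 -0.249 gap 0.697 F [-0.14 -0.33 -0.68] M [-0.031 -0.011 -0.024] t 21.3
shift [ 0.1279 -0.226   0.0221] spin 85.16
```

View pics/S12.png

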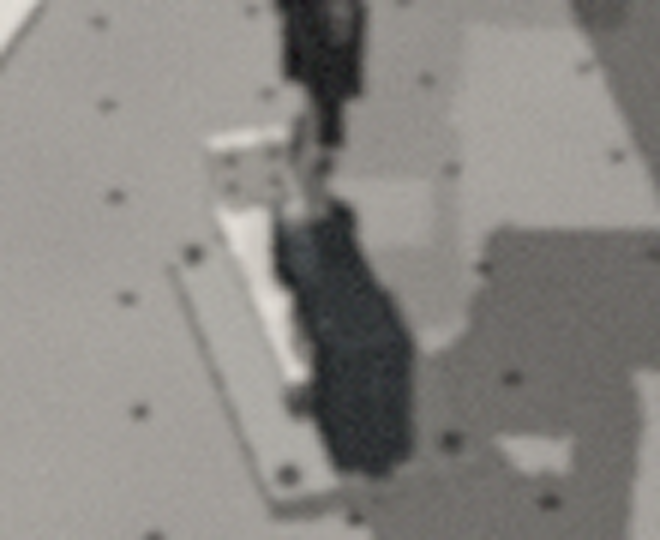

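>>> play_rows --pt "0 0 0 -8.5" --pt "0 0 0 -17" --pt "0 0 0 -26" --pt "0.01 0 0 -26" --pt "0.025 0 0 -26" --pt "0.037 0 0 -26" --pt "0.037 0 0 -26"

```text
t: 22.0
tcp_pos: [0.6255, -0.0028, 0.1194]
tool_rot: [0.347, 0.617, -0.357, 0.609]
force: [-0.2, 0.0, -0.2]
finger_gap: 0.695
```

```bash
python3 s2.py .122
```

```text
t 22.0 pos [ 0.6255 -0.0028  0.1194] down [-0.0171 -0.0064 -0.9998] q [-0.178  0.671  1.512 -0.011  0.974 -0.7  ] gap 0.695
jaw 30.28 Mz_cw_resist 0.015 Ftool [ 0.16 -0.16 -0.14] Mtool [0.015 0.02  0.037]
shift to axis [-0.0026  0.001   0.0003]
```

>>> play_rows --pt "-0.001 0.001 0 8.5" --pt "-0.001 0.001 0 17" --pt "-0.001 0.001 0 25.5" --pt "-0.001 0.001 0 34" --pt "-0.0008 0.001 0 42.5" --pt "-0.0006 0.001 0 51" --pt "-0.0004 0.001 0 59.5" --pt "-0.0002 0.001 0 68" --pt "0 0.001 0 76.5" --pt "0 0.001 0 85" --pt "0.0002 0.001 0 93.5" --pt "0.0003 0.001 0 102" --pt "0.0004 0.001 0 110.5" --pt "0.0005 0.001 0 119" --pt "0.0006 0.001 0 127.5" --pt "0.0007 0.001 0 136" --pt "0.0008 0.001 0 144.5" --pt "0.001 0.001 0 153" --pt "0.001 0.001 0 161.5" --pt "0.001 0.001 0 170"

```text
t: 24.0
tcp_pos: [0.6283, -0.0033, 0.1185]
tool_rot: [-0.638, 0.304, 0.644, 0.295]
force: [2.4, -2.6, -4.4]
finger_gap: 0.699
```

```bash
python3 s2.py .119
```

```text
t 24.0 pos [ 0.6283 -0.0033  0.1185] down [-0.0129 -0.0083 -0.9999] q [-0.178  0.674  1.508 -0.013  0.97   2.274] gap 0.699
jaw -140.09 Mz_cw_resist -0.164 Ftool [ 4.34 -0.22 -3.59] Mtool [-0.156  0.567 -0.214]
shift to axis [-0.0005  0.0009  0.0017]
```

>>> play_rows --pt "0 0 0.001 8.5" --pt "0.0002 0 0.001 17" --pt "0.0004 0 0.001 25"

```text
t: 24.3
tcp_pos: [0.6284, -0.0037, 0.1181]
tool_rot: [-0.558, 0.438, 0.56, 0.427]
force: [0.6, -3.2, -2.4]
finger_gap: 0.698
```

```bash
python3 s2.py .119
```

```text
t 24.3 pos [ 0.6284 -0.0037  0.1181] down [-0.0114 -0.0106 -0.9999] q [-0.178  0.675  1.509 -0.015  0.967  2.719] gap 0.698
jaw -165.44 Mz_cw_resist -0.236 Ftool [ 2.42  0.2  -3.2 ] Mtool [-0.229  0.503 -0.061]
shift to axis [-0.0009  0.0016  0.0017]
```

>>> play_rows --pt "0 0 0 -8.5" --pt "-0.01 0 0 -17" --pt "-0.02 0 0 -25.5" --pt "-0.03 0 0 -34" --pt "-0.035 0 0 -42.5" --pt "-0.035 0 0 -51" --pt "-0.035 0 0 -59.5" --pt "-0.035 0 0 -68" --pt "-0.035 0 0 -76.5" --pt "-0.035 0 0 -85" --pt "-0.035 0 0 -93.5" --pt "-0.035 0 0 -102" --pt "-0.035 0 0 -110.5" --pt "-0.035 0 0 -119" --pt "-0.035 0 0 -127.5" --pt "-0.035 0 0 -136" --pt "-0.035 0 0 -144.5" --pt "-0.035 0 0 -153" --pt "-0.035 0 0 -161.5" --pt "-0.035 0 0 -170"

```text
t: 26.3
tcp_pos: [0.629, -0.0034, 0.1533]
tool_rot: [0.473, 0.521, -0.484, 0.52]
force: [-0.5, -0.9, 0.2]
finger_gap: 0.702
```

>>> play_rows --pt "0 0 0 -8.5" --pt "0 0 0 -17" --pt "0 0 0 -26" --pt "0.01 0 0 -26" --pt "0.025 0 0 -26" --pt "0.034 0 0 -26" --pt "0.034 0 0 -26"

```text
t: 27.0
tcp_pos: [0.6273, -0.0035, 0.1173]
tool_rot: [0.344, 0.617, -0.355, 0.612]
force: [-0.5, -0.6, -0.2]
finger_gap: 0.703
```

```bash
python3 s2.py .119
```

```text
t 27.0 pos [ 0.6273 -0.0035  0.1173] down [-0.0149 -0.0098 -0.9998] q [-0.178  0.675  1.51  -0.015  0.969 -0.705] gap 0.703
jaw 30.71 Mz_cw_resist 0.036 Ftool [ 0.24 -0.7   0.28] Mtool [ 0.037 -0.014 -0.043]
shift to axis [-0.0017 -0.0002 -0.0013]
```

>>> play_rows --pt "0 0 0 8.5" --pt "0 0 0 17" --pt "0 0 0 25.5" --pt "0.0001 0 0 34" --pt "0.0002 0 0 42.5" --pt "0.0004 0 0 51" --pt "0.0006 0 0 60"

```text
t: 27.7
tcp_pos: [0.6272, -0.0036, 0.1166]
tool_rot: [-0.604, -0.357, 0.617, -0.358]
force: [0.9, 0.1, -0.7]
finger_gap: 0.701
```

```bash
python3 s2.py .119
```

```text
t 27.7 pos [ 0.6272 -0.0036  0.1166] down [-0.0152 -0.01   -0.9998] q [-0.178  0.677  1.51  -0.015  0.968  0.342] gap 0.701
jaw -29.28 Mz_cw_resist -0.213 Ftool [ 0.65  0.77 -0.55] Mtool [-0.214  0.018 -0.061]
shift to axis [-0.0024 -0.0012 -0.0005]
```

>>> play_rows --pt "0.0002 0 0 8.5" --pt "0.0003 0 0 17"

```text
t: 27.9
tcp_pos: [0.6273, -0.0036, 0.1164]
tool_rot: [-0.65, -0.261, 0.663, -0.264]
force: [-0.5, 0.7, -0.9]
finger_gap: 0.704
```

```bash
python3 s2.py .119
```

```text
t 27.9 pos [ 0.6273 -0.0036  0.1164] down [-0.0152 -0.0102 -0.9998] q [-0.177  0.677  1.51  -0.015  0.968  0.642] gap 0.704
jaw -46.47 Mz_cw_resist -0.189 Ftool [ 0.88 -0.83 -0.11] Mtool [-0.191 -0.002 -0.108]
shift to axis [-0.0026 -0.0014 -0.0001]
```

>>> play_rows --pt "0.0002 0 0 8.5" --pt "0.0003 0 0 17"

```text
t: 28.1
tcp_pos: [0.6274, -0.0036, 0.1163]
tool_rot: [-0.682, -0.159, 0.695, -0.163]
force: [-0.5, -0.1, -0.7]
finger_gap: 0.7
```

```bash
python3 s2.py .119
```

```text
t 28.1 pos [ 0.6274 -0.0036  0.1163] down [-0.0152 -0.0103 -0.9998] q [-0.177  0.677  1.51  -0.016  0.968  0.943] gap 0.7
jaw -63.66 Mz_cw_resist -0.185 Ftool [ 0.75 -0.11  0.46] Mtool [-0.186  0.022 -0.059]
shift to axis [-0.0027 -0.0014  0.0003]
```

>>> play_rows --pt "0 -0.001 0 8.5" --pt "0 -0.001 0 17" --pt "0 -0.001 0 25.5" --pt "0.0002 -0.001 0 34" --pt "0.0003 -0.001 0 42.5" --pt "0.0004 -0.001 0 51"

```text
t: 28.7
tcp_pos: [0.6277, -0.0034, 0.1159]
tool_rot: [-0.686, 0.158, 0.694, 0.148]
force: [1.8, -1.6, -3.0]
finger_gap: 0.7
```

```bash
python3 s2.py .118
```

```text
t 28.7 pos [ 0.6277 -0.0034  0.1159] down [-0.0137 -0.0116 -0.9998] q [-0.177  0.677  1.511 -0.017  0.965  1.841] gap 0.7
jaw -115.05 Mz_cw_resist -0.185 Ftool [ 2.99  0.62 -2.36] Mtool [-0.18   0.248  0.075]
shift to axis [-0.0021 -0.0003  0.0014]
```

>>> play_rows --pt "0 0 0 8.5" --pt "0 0 0 17" --pt "0 0 0 25.5"

```text
t: 29.0
tcp_pos: [0.6277, -0.0037, 0.1156]
tool_rot: [-0.636, 0.309, 0.641, 0.297]
force: [0.4, -1.0, -3.6]
finger_gap: 0.702
```

```bash
python3 s2.py .118
```

```text
t 29.0 pos [ 0.6277 -0.0037  0.1156] down [-0.0138 -0.0122 -0.9998] q [-0.177  0.678  1.511 -0.018  0.964  2.291] gap 0.702
jaw -140.83 Mz_cw_resist -0.209 Ftool [ 3.58  0.26 -0.98] Mtool [-0.206  0.158 -0.085]
shift to axis [-0.0024  0.0002  0.0017]
```

>>> play_rows --pt "0 0 0 8.5" --pt "0 0 0 17" --pt "0 0 0 25.5"

```text
t: 29.3
tcp_pos: [0.6277, -0.0038, 0.1153]
tool_rot: [-0.554, 0.445, 0.556, 0.432]
force: [0.6, -0.7, -3.6]
finger_gap: 0.705
```

```bash
python3 s2.py .118
```

```text
t 29.3 pos [ 0.6277 -0.0038  0.1153] down [-0.0141 -0.0127 -0.9998] q [-0.177  0.678  1.511 -0.018  0.964  2.742] gap 0.705
jaw -166.62 Mz_cw_resist -0.197 Ftool [ 3.55 -0.51 -0.78] Mtool [-0.196  0.04  -0.032]
shift to axis [-0.0027  0.0009  0.0016]
```

>>> play_rows --pt "0 0 0 -8.5" --pt "-0.01 0 0 -17" --pt "-0.02 0 0 -25.5" --pt "-0.03 0 0 -34" --pt "-0.035 0 0 -42.5" --pt "-0.035 0 0 -51" --pt "-0.035 0 0 -59.5" --pt "-0.035 0 0 -68" --pt "-0.035 0 0 -76.5" --pt "-0.035 0 0 -85" --pt "-0.035 0 0 -93.5" --pt "-0.035 0 0 -102" --pt "-0.035 0 0 -110.5" --pt "-0.035 0 0 -119" --pt "-0.035 0 0 -127.5" --pt "-0.035 0 0 -136" --pt "-0.035 0 0 -144.5" --pt "-0.035 0 0 -153" --pt "-0.035 0 0 -161.5" --pt "-0.035 0 0 -170"

```text
t: 31.3
tcp_pos: [0.6285, -0.0035, 0.1507]
tool_rot: [0.477, 0.516, -0.49, 0.515]
force: [-0.0, -0.3, -0.5]
finger_gap: 0.694
```

>>> play_rows --pt "0 0 0 -8.5" --pt "0 0 0 -17" --pt "0 0 0 -25" --pt "0.01 0 0 -25" --pt "0.025 0 0 -25" --pt "0.033 0 0 -25" --pt "0.033 0 0 -25"

```text
t: 32.0
tcp_pos: [0.6268, -0.0037, 0.1159]
tool_rot: [0.355, 0.611, -0.368, 0.605]
force: [-0.3, 0.4, -0.3]
finger_gap: 0.698
```

```bash
python3 s2.py .116
```

```text
t 32.0 pos [ 0.6268 -0.0037  0.1159] down [-0.0169 -0.0122 -0.9998] q [-0.177  0.678  1.511 -0.018  0.968 -0.664] gap 0.698
jaw 28.51 Mz_cw_resist -0.05 Ftool [ 0.28 -0.09 -0.56] Mtool [-0.049 -0.018  0.021]
shift to axis [-0.0001  0.0003 -0.0012]
```

>>> play_rows --pt "0 0 0 8.5" --pt "0 0 0 17" --pt "0 0 0 25.5" --pt "0.0001 0 0 34"

```text
t: 32.4
tcp_pos: [0.6268, -0.0035, 0.1156]
tool_rot: [-0.518, -0.475, 0.532, -0.473]
force: [0.3, 0.0, -2.3]
finger_gap: 0.7
```

```bash
python3 s2.py .116
```

```text
t 32.4 pos [ 0.6268 -0.0035  0.1156] down [-0.017  -0.012  -0.9998] q [-0.177  0.678  1.511 -0.018  0.968 -0.064] gap 0.7
jaw -5.89 Mz_cw_resist -0.227 Ftool [ 2.32  0.37 -0.11] Mtool [-0.23   0.143  0.003]
shift to axis [-0.0004 -0.0004 -0.001 ]
```

>>> play_rows --pt "0.0001 0 0 8.5" --pt "0.0002 0 0 17" --pt "0.0004 0 0 25.5"

```text
t: 32.7
tcp_pos: [0.627, -0.0033, 0.1153]
tool_rot: [-0.61, -0.344, 0.625, -0.345]
force: [0.5, 0.8, -1.9]
finger_gap: 0.703
```

```bash
python3 s2.py .116
```

```text
t 32.7 pos [ 0.627  -0.0033  0.1153] down [-0.0167 -0.0119 -0.9998] q [-0.176  0.679  1.51  -0.018  0.967  0.387] gap 0.703
jaw -31.67 Mz_cw_resist -0.241 Ftool [ 1.89  0.03 -0.96] Mtool [-0.245  0.209 -0.112]
shift to axis [-0.0007 -0.0009 -0.0004]
```

>>> play_rows --pt "0.0001 0 0 8.5" --pt "0.0002 0 0 17" --pt "0.0004 0 0 25.5"

```text
t: 33.0
tcp_pos: [0.6273, -0.0032, 0.1151]
tool_rot: [-0.672, -0.196, 0.685, -0.201]
force: [0.6, -0.2, -1.2]
finger_gap: 0.701
```

```bash
python3 s2.py .116
```

```text
t 33.0 pos [ 0.6273 -0.0032  0.1151] down [-0.0162 -0.0119 -0.9998] q [-0.176  0.679  1.51  -0.018  0.966  0.837] gap 0.701
jaw -57.44 Mz_cw_resist -0.251 Ftool [ 1.19  0.52 -0.39] Mtool [-0.254  0.185 -0.175]
shift to axis [-0.0009 -0.001   0.0003]
```

>>> play_rows --pt "0.0001 0 0 8.5" --pt "0.0002 0 0 17" --pt "0.0003 0 0 25.5"

```text
t: 33.3
tcp_pos: [0.6276, -0.0033, 0.115]
tool_rot: [-0.7, -0.038, 0.712, -0.046]
force: [0.1, -0.3, -1.7]
finger_gap: 0.7
```

```bash
python3 s2.py .116
```

```text
t 33.3 pos [ 0.6276 -0.0033  0.115 ] down [-0.0156 -0.0122 -0.9998] q [-0.176  0.679  1.51  -0.018  0.966  1.287] gap 0.7
jaw -83.22 Mz_cw_resist -0.314 Ftool [ 1.74  0.26 -0.11] Mtool [-0.316  0.079 -0.171]
shift to axis [-0.001  -0.0009  0.001 ]
```

>>> play_rows --pt "0.0001 0 0 7" --pt "0.0002 0 0 14"

```text
t: 33.5
tcp_pos: [0.6277, -0.0033, 0.115]
tool_rot: [-0.7, 0.051, 0.711, 0.042]
force: [0.3, -1.2, -0.5]
finger_gap: 0.704
```

```bash
python3 s2.py .116
```

```text
t 33.5 pos [ 0.6277 -0.0033  0.115 ] down [-0.0154 -0.0126 -0.9998] q [-0.176  0.679  1.51  -0.018  0.965  1.537] gap 0.704
jaw -97.53 Mz_cw_resist -0.302 Ftool [ 0.51  1.17 -0.43] Mtool [-0.302  0.057 -0.089]
shift to axis [-0.001  -0.0006  0.0013]
```

>>> play_rows --pt "0.0001 0 0 7" --pt "0.0002 0 0 14"

```text
t: 33.7
tcp_pos: [0.6278, -0.0034, 0.1148]
tool_rot: [-0.69, 0.14, 0.699, 0.128]
force: [-0.1, -0.4, -1.8]
finger_gap: 0.703
```

```bash
python3 s2.py .116
```

```text
t 33.7 pos [ 0.6278 -0.0034  0.1148] down [-0.0152 -0.013  -0.9998] q [-0.176  0.68   1.51  -0.019  0.965  1.787] gap 0.703
jaw -111.85 Mz_cw_resist -0.333 Ftool [ 1.8   0.38 -0.12] Mtool [-0.332  0.144 -0.099]
shift to axis [-0.0012 -0.0003  0.0016]
```

>>> play_rows --pt "0 0 0 -8" --pt "0 0 0 -16" --pt "0 0 0 -24" --pt "-0.02 0 0 -30" --pt "-0.05 0 0 -30" --pt "-0.09 0 0 -30" --pt "-0.13 0 0 -30" --pt "-0.15 0 0 -30" --pt "-0.15 0 0 -30"

```text
t: 34.6
tcp_pos: [0.6326, -0.0018, 0.2695]
tool_rot: [-0.703, -0.045, 0.708, -0.055]
force: [0.2, -0.5, -0.8]
finger_gap: 0.701
```

Run:
```python
from h import *
from station import manip
plan(manip.sense(),[.42,.22,.30],np.radians(101))
```

```text
pos [ 0.6326 -0.0018  0.2695] jaw yaw deg -81.92 tilt [-0.0056 -0.0146 -0.9999] q6 1.263 gap 0.701 F [ 0.24 -0.49 -0.77] M [-0.006 -0.043  0.014] t 34.6
shift [-0.0325 -0.249   0.1796] spin -2.92
```

>>> play_rows --pt "-0.01 -0.02 0.015 0" --pt "-0.03 -0.06 0.045 0" --pt "-0.03 -0.1 0.075 0" --pt "-0.03 -0.14 0.105 0" --pt "-0.03 -0.18 0.13 0" --pt "-0.03 -0.22 0.16 0" --pt "-0.03 -0.249 0.18 0" --pt "-0.03 -0.249 0.18 0" --pt "-0.03 -0.249 0.18 0"

```text
t: 35.5
tcp_pos: [0.4189, 0.2202, 0.2969]
tool_rot: [-0.703, -0.045, 0.708, -0.056]
force: [-0.0, -0.1, -0.4]
finger_gap: 0.701
```

```bash
python3 s.py;python3 snap.py 13
python3 - <<'E'
from h import *
T=dict(np.load("pics/T13.npz"));cv2.imwrite("pics/T13z.png",cv2.resize(T["image"][130:205,280:350],None,fx=8,fy=8,interpolation=cv2.INTER_CUBIC)); cv2.imwrite("pics/T13f.png",T["image"])
E
```

```text
t 35.5 pos [0.4189 0.2202 0.2969] jaw -81.84 down [-0.0064 -0.0154 -0.9999] q6 1.689 gap 0.701 Ftool [0.36 0.08 0.04] Mtool [-0.017 -0.004 -0.005]
clamp frame mm -171.6295847345138 254.0087075328063
pos [0.4203 0.2194 0.2971] jaw yaw deg -81.98 tilt [-0.0057 -0.0151 -0.9999] q6 1.689 gap 0.701 F [1.24 0.14 0.41] M [ 0.005 -0.04  -0.081] t 35.6
shift [0.2671 0.2536 0.0521] spin -1.21
```

View pics/T13z.png

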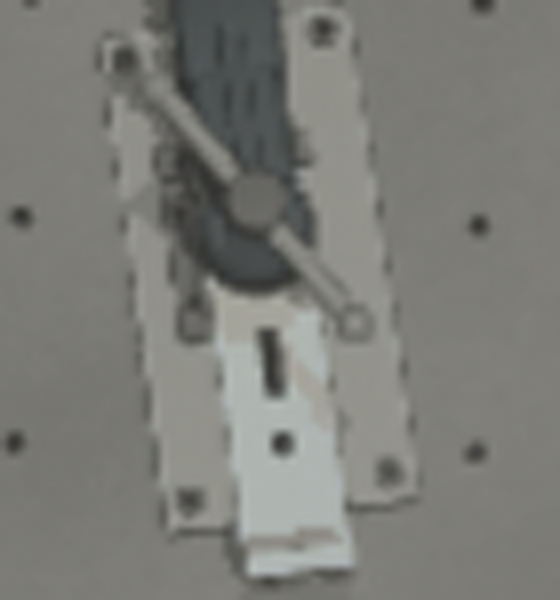

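View pics/S13.png

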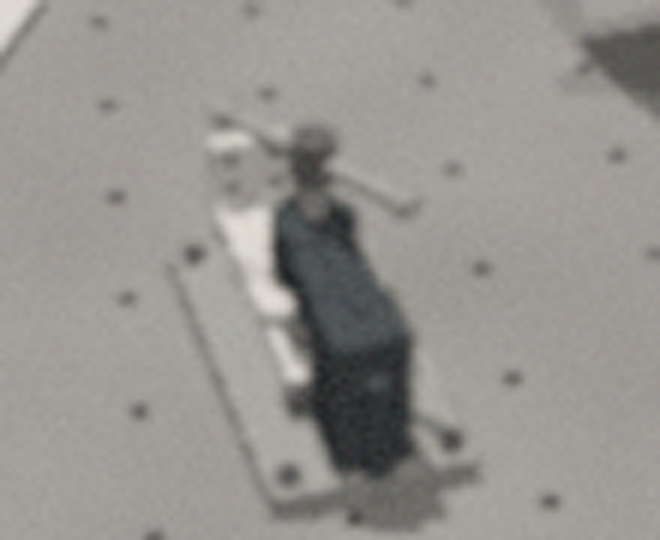

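View pics/T13f.png

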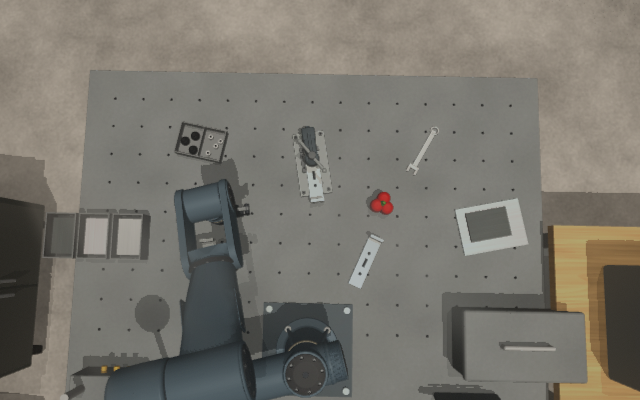

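```bash
python3 -c "
from station import manip
print(manip.sign_off())"
```

```text
the job is handed in; nothing more can be done
None
```

The bracket is located and clamped, and I handed the job in at about 35.6 s with the arm well clear. No verdict was reported.

**Locating:** I took the bracket farthest from the base, slid it under the pad onto the bed and felt it against the side fence and the back stop. I then let go and pushed the upright leg from the front with the closed fingers. The bracket stayed put at about 8 N, so it is against the stop.

**Clamping:** I wound the T-bar clockwise with the open fingers in four strokes.
- **Torque:** it stayed at about 0.20 N m until contact, then rose to about 0.33 N m on the last step, with noise of about 0.03.
- **Travel:** that is about 2 rad past contact, with the bar's final direction in the picture giving a screw angle of about 23.0 rad.

**Last checks:**
- **Bracket:** the final pictures show it unmoved by the clamping, and centred and parallel to within about 1 mm and 1°.
- **Bystanders:** the pepper, tray and wrench look to be where they started.

**What disagreed:**
- The two cameras differed by about 5 mm in absolute position, so I relied on feel for the final fit.
- The first stop contact, before I corrected the yaw, read about 1.8 mm further in than the later ones. I put this down to the bracket shifting in the grip.
- The fence contact was checked only by force and by the pictures, to about 1 mm.

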